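# Seat a heat-sink bracket on a chassis locating pin

## Robot

A 6-joint arm with a two-finger parallel gripper is mounted at the origin on the work surface. World frame = base frame: x ahead of the robot, y to its left, z up, the work surface at z = 0. Lengths are in m, angles in degrees, forces in N, time in s.
With the tool pointing down it reaches from about 0.4 to 0.825 m from the base axis. Payload 7 kg.
Tool frame: the origin (TCP) lies at the very end of the fingers, on their centre line; the grasp point (between the pads) lies behind it (r.grasp_offset is the z of the grasp point in the tool frame, in m); z points along the fingers, y is the direction in which the jaws open and shut (so a half turn about z gives the same grasp; the last joint's range is limited). The gripper opens to 88 mm and grips with 3 to 60 N. Pads are 19 mm wide; open, the fingers measure 130 mm over their backs; the gripper's body (78 mm by 193 mm) begins 47 mm behind the grasp point.
Start: joints at [-47.894, 20.546, 0.682, 0, -70.136, -16.507], TCP at [0.292, -0.609, 0.192] pointing down, gripper open.
Joint ranges: [-176.03, 176.03], [-82.01, 121.73], [-58.28, 71.71], [-173.87, 95.51], [-174.79, -0.11], [-173.66, 173.66]. Speed limits (degrees/s): [136.94, 136.94, 172.46, 180, 180, 180].

## Interface

Orientations are given as [roll, pitch, yaw] about the fixed x, y, z axes, in that order (R = Rz(yaw) Ry(pitch) Rx(roll)).
In Python, from plant import r gives the robot as it stands. The module is installed in compiled form; this text tells all that it offers.
- The arm moves only by the tool servo_tool, never from a script. Its argument "targets" is a list of rows, each an object of numbers: "dx", "dy", "dz": the shift along the world's x, y, z in cm; "spin": the turn about the world's z in rad; "grip": the opening in per cent of the stroke, from 0 (shut) to 100 (fully open). A call has exactly 10 rows; each row is the pose to reach, as a shift and turn from the pose commanded when the call began; what a row does not reach only later rows make up. A row lasts 1/12 s, in which the tool goes at most 41.7 mm and 7.16 degrees, less where a joint would pass 70% of its speed; a pose out of reach is approached as far as the arm can. A call with a gripper value outside its range is refused whole. The fingers move at their own pace and stop on an object; "squeeze" is the grip in N (left out, the last holds). Time passes only in rows, so rows that repeat a pose let the fingers close, or fill a call up. It gives the time, the measured TCP pose, the force and the opening at its end, in the units of the state.
- r.get_state(): the state, without advancing time (a new reading comes with each control period).
- r.capture(name): name is "side" or "top"; returns the picture (420x560x3 uint8, blue, green, red); there is no depth.
- r.get_calibration(name): a dict with "K" (3x3 intrinsics, pixels), "k1" (the pictures are not rectified: a ray, as slopes to the right and down, at radius r is drawn at 1 + k1 r^2 times it, then the intrinsics apply), "extrinsics" (4x4, takes a point from camera to world coordinates). Camera axes: x right, y down, z forward; pixel columns grow to the right and rows downward; lengths in m; the calibration is good to about 2 mm. A picture is of the moment at which its call begins. get_calibration takes no time and is no camera call.
- r.close_job(): hands the job in, once; it reports no verdict.
Trained networks look in the newest picture that a camera, given by its name, has taken for a name from the list of things; names that differ only in an ending like _2 or _b are one class to them, and where a whole thing is asked for, a point or a joint stands for the part that bears it (a point fixed in the world has none). Each returns a list of dicts, best first, with "p" (0 to 1); they miss things now and then, are a little off and sometimes report something else, mostly with a low value. They report only what shows in the picture. A call takes as long as a camera call. They do not tell look-alikes from the thing itself.
- r.cut_out(name, camera): "mask" (420x560 bool, what is visible of it) and "extent" ([left, top, right, bottom] in pixels, round what is visible of it).
The state is a dict: "time_s": time; "joints": joint angles; "qd": joint speeds; "joint_torque": joint torques, N m; "tcp_pos": TCP position; "eef_rot": TCP orientation; "contact_force": force on the tool from outside, world axes, zero at the start; "moment": the same for the moment, N m; "gripper_width": finger opening in m.
Only numpy, scipy, OpenCV 4.12 (cv2) and the standard library are available. Lean on these libraries where they do the work, as an engineer would, in place of code of your own. Each camera call takes 0.05 s, during which the arm holds its last target. There are 200 camera calls.

## Task

Pick up the copper heat-sink bracket by its blue upright leaf and fit it into the open power-supply chassis: rest its plate on top of the brass locating pin with the hole to one side of the pin and a long edge along the steel flange, then slide it gently along the flange, never forcing it down or against the chassis, until the hole drops over the pin. Let go of it lying flat on the grey deck, its long edge still along the flange, and leave the multimeter, screwdriver, screw jar and parts tray where they are.

Things in the scene. Friction and masses are not known exactly. Their poses are not given: they have to be found in the camera images.
- bracket: Loose heat-sink bracket, 0.21 to 0.41 kg: flat copper plate 50 (x) by 104 (y) by 6 mm with a blue upright leaf. Origin: centre of the plate's underside, z up; it starts flat on the bench. Two black transistors, 10 by 15 by 4.5 mm high, lie on the plate round y = -38 mm. Either long edge may face the flange.
- hole (a point): Centre, at the plate's underside, of the 12 mm round hole through the bracket's plate: bracket x = 0, y = +14 mm (25 mm from both long edges). Axes as the bracket's.
- leaf_top (a point): Centre of the top edge of the bracket's blue upright leaf: bracket x = 0, y = -14, z = 62 mm. The leaf is 36 mm wide (x), 10 mm thick (y) and rises straight from the plate: grip it across its thickness, fingers closing along the bracket's y. Axes as the bracket's.
- chassis: Fixed open power-supply chassis: grey deck 140 (x) by 240 (y) mm, its top 10 mm above the bench. Origin: centre of the underside, on the bench; z up. The deck is bare from x = -25 mm to the flange on its +x side; at x below -28 mm a green circuit board carries parts up to 30 mm above the bench.
- flange_face (a point): Middle of the top edge of the inner face of the chassis's steel flange: chassis x = +60 mm, 30 mm above the bench. The flange is 6 mm thick and runs along the chassis's y over the whole deck. Axes as the chassis's.
- slot_middle (a point): Middle of the black slot, at deck height (chassis x = 34.7, y = 0 mm). NOT the pin: the brass pin, 9 mm diameter, flat top with slightly rounded edge, 10 mm above the deck, is clamped fast at an unknown place on the slot, y from -14 to +14 mm. When the bracket's long edge is against the flange the hole is within 0.5 mm of the pin's line.
- multimeter: Loose handheld meter lying face up, 85 (x) by 180 (y) by 36 mm, up to 44 mm at its dial. Origin: centre of underside. Leave alone.
- screwdriver: Loose screwdriver about 170 mm long lying on the bench, along its x. Leave alone.
- screw_jar: Loose jar with red cap, 52 mm diameter, 55 mm high. Origin: centre of underside. Leave alone.
- parts_tray: Loose open orange tray 90 (x) by 70 (y) by 25 mm. Origin: centre of underside. Leave alone.
There are look-alikes about, which are no part of the job. Of the things that look like the bracket, the middle-sized one is meant.

How it is judged:
By the outcome, as a careful person would: the job done as asked, in the order asked, and still so for the second after the job is handed in, with the robot touching nothing.
It also fails if it takes over 72 s, if anything falls off the work surface, if the arm or the gripper's body presses on something with over 40 N, if the wrist force passes 120 N, or if a joint passes its speed limit or range.

## Working session

There is one attempt and no reset: what is moved stays moved. The work goes in short steps, Python scripts to look and compute and a tool call to move; the robot and the scene stay as the last step left them, time stands still between calls to the robot, and variables do not carry over. Pictures are saved under pics/ and viewed, about 8 in all and at most 12, crops included, and the job is handed in when it is done.

Besides the shell and the picture viewer there is one more tool, called after "Request:" by a JSON object that holds its "method" and its "body". servo_tool: Moves the arm, as the interface text tells. Its arguments: {"type":"object","properties":{"targets":{"type":"array"},"squeeze":{"type":"number"}},"required":["targets"]}

```bash
mkdir -p pics; cat > h.py <<'E'
from plant import r
import numpy as np, cv2
def cal(n):
    c=r.get_calibration(n); return np.array(c["K"]),c["k1"],np.array(c["extrinsics"])
def ray(n,uv):
    K,k1,E=cal(n); d=(np.array(uv,float)-K[:2,2])/[K[0,0],K[1,1]]
    u=d.copy()
    for _ in range(20): u=d/(1+k1*(u@u))
    v=E[:3,:3]@np.array([u[0],u[1],1]); return E[:3,3],v
def atz(n,uv,z):
    o,v=ray(n,uv); return o+v*(z-o[2])/v[2]
def proj(n,P):
    K,k1,E=cal(n); p=E[:3,:3].T@(np.array(P,float)-E[:3,3]); u=p[:2]/p[2]
    u=u*(1+k1*(u@u)); return u*[K[0,0],K[1,1]]+K[:2,2]
def tri(uvs,uvt):
    A=np.zeros((3,3));b=np.zeros(3)
    for n,uv in(("side",uvs),("top",uvt)):
        o,v=ray(n,uv); v=v/np.linalg.norm(v); M=np.eye(3)-np.outer(v,v);A+=M;b+=M@o
    return np.linalg.solve(A,b)
E
python3 - <<'E'
from h import *
print(r.get_state(),r.grasp_offset)
for n in("side","top"):
    im=r.capture(n);cv2.imwrite(f"pics/{n}0.png",im)
    K,k1,E=cal(n);print(n,K.round(1).tolist(),k1,E.round(3).tolist())
    for t in("bracket","chassis","hole","leaf_top","flange_face","slot_middle"):
        try:
            for d in r.cut_out(t,n)[:4]: print(t,d["p"],d["extent"],int(d["mask"].sum()))
        except Exception as e: print(t,e)
E
```

```text
{'time_s': 0.0, 'joints': array([-4.78920956e+01,  2.05901344e+01,  6.31527835e-01, -2.20977052e-02,
       -7.01360401e+01, -1.65077451e+01]), 'qd': array([-0.14544368,  0.01333216,  0.01778609,  0.00981291,  0.03961177,
       -0.08766268]), 'joint_torque': array([ 1.41639730e-04, -5.82717025e+01,  2.93066812e+01,  6.99720785e+00,
        7.11371904e-03, -2.50475796e-04]), 'tcp_pos': array([ 0.29139571, -0.60822445,  0.19151415]), 'eef_rot': array([ 1.79903351e+02, -6.97935787e-03, -1.54407361e+02]), 'contact_force': array([-0.5183099 ,  0.57026086,  0.84659088]), 'moment': array([-0.01909156, -0.01693228, -0.00222246]), 'gripper_width': 0.08789637803967817} -0.0188
side [[399.3, 0.0, 283.0], [0.0, 399.3, 220.0], [0.0, 0.0, 1.0]] 0.03236707052840642 [[-0.987, -0.095, 0.128, 0.402], [-0.159, 0.575, -0.803, 0.96], [0.003, -0.813, -0.583, 0.757], [0.0, 0.0, 0.0, 1.0]]
bracket 0.78 [256.7, 227.4, 272.7, 250.5] 189
bracket 0.77 [290.9, 281.2, 331.5, 338.2] 1605
bracket 0.59 [256.3, 252.1, 281.1, 285.0] 567
chassis 0.89 [252.9, 181.2, 305.2, 223.6] 1774
hole 0.78 [290.1, 278.9, 326.4, 33
[... 408 characters left out ...]
.0, 277.0], [0.0, 432.0, 210.5], [0.0, 0.0, 1.0]] 0.021015077562920873 [[-0.001, -0.999, 0.032, 0.527], [-0.999, 0.002, 0.033, -0.013], [-0.033, -0.032, -0.999, 1.134], [0.0, 0.0, 0.0, 1.0]]
bracket 0.9 [207.9, 192.7, 246.2, 225.8] 770
bracket 0.83 [144.7, 237.6, 204.8, 280.6] 1379
bracket 0.7 [262.6, 185.3, 291.5, 207.0] 341
chassis 0.83 [311.8, 175.1, 407.0, 226.1] 4973
chassis 0.33 [205.9, 193.5, 250.1, 226.3] 764
hole 0.89 [267.5, 189.3, 291.3, 205.9] 357
hole 0.77 [146.6, 236.7, 204.0, 278.2] 1393
leaf_top 0.88 [261.5, 185.9, 293.7, 206.8] 359
leaf_top 0.71 [149.0, 236.0, 202.2, 273.9] 1431
leaf_top 0.66 [208.3, 193.7, 252.6, 224.8] 778
flange_face 0.85 [306.3, 173.6, 405.4, 226.3] 4977
```

View pics/top0.png

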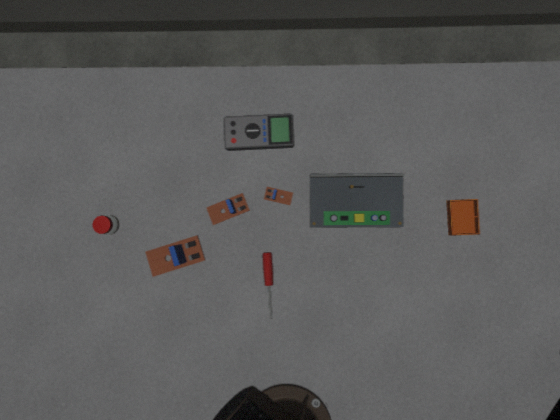

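View pics/side0.png

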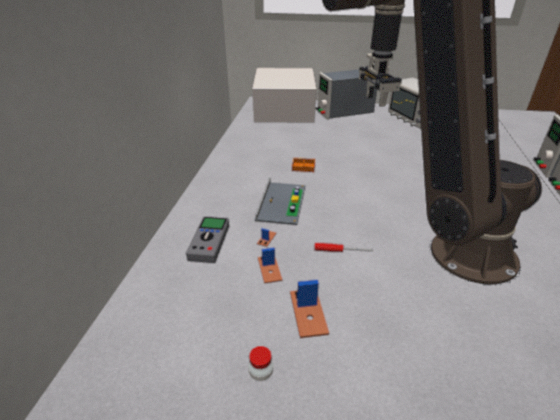

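The meant bracket is the middle one: top (228,209), about 38 px ≈ 104 mm. The chassis is at top (356,200), with the flange on its far side (row ~175), and the slot is near (356,187). Zooming in next.

```bash
cat > m.py <<'E'
from h import *
ims=[r.capture("top").astype(float) for _ in range(4)]
im=np.mean(ims,0); ss=np.mean([r.capture("side").astype(float) for _ in range(4)],0)
np.save("t.npy",im);np.save("s.npy",ss)
g=lambda a:np.clip(a*1.5,0,255).astype(np.uint8)
a=cv2.resize(g(im[165:235,305:412]),None,fx=7,fy=7,interpolation=cv2.INTER_CUBIC)[:300]
b=cv2.resize(g(ss[175:230,250:310]),None,fx=6,fy=6,interpolation=cv2.INTER_CUBIC)[:300]
c=cv2.resize(g(im[188:232,200:255]),None,fx=7,fy=7,interpolation=cv2.INTER_CUBIC)[:300]
o=np.zeros((600,800,3),np.uint8);o[:300,:a.shape[1]]=a;o[300:300+b.shape[0],:b.shape[1]]=b;o[300:300+c.shape[0],400:400+c.shape[1]]=c
cv2.imwrite("pics/z1.png",o)
# bracket plate, copper by hue
hsv=cv2.cvtColor(np.clip(im,0,255).astype(np.uint8),cv2.COLOR_BGR2HSV)
E
python3 m.py
```

```text
(no output)
```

View pics/z1.png

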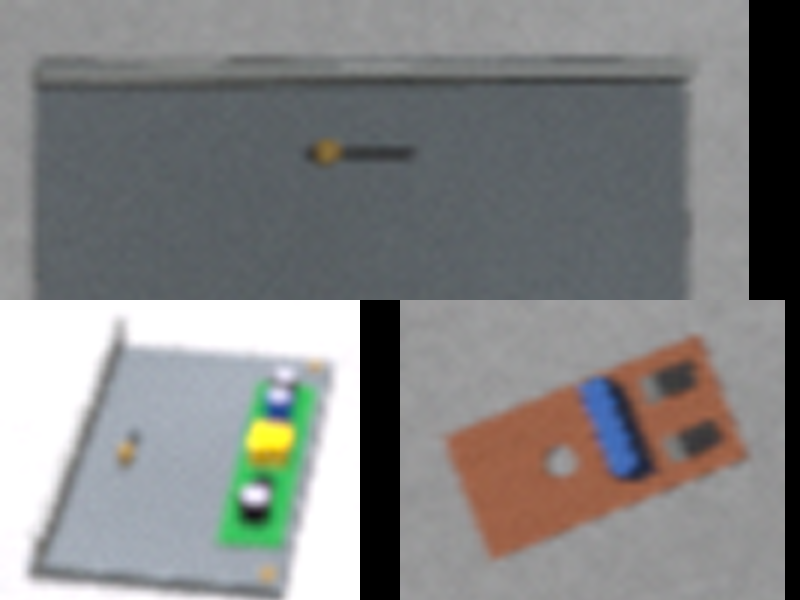

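The top crop shows the brass pin at the left (+y) end of the slot, around top px (351.3,186.3). The bracket has its hole to the left (+y) and its leaf at about (231,206). The flange's inner edge is near row 176.

```bash
cat > fit.py <<'E'
from h import *
def bracket(im,box,zt):
    x0,y0,x1,y1=box; c=im[y0:y1,x0:x1].astype(np.float32); d=np.abs(c[...,2]-c[...,0])
    d=cv2.resize(d,None,fx=10,fy=10,interpolation=cv2.INTER_CUBIC)
    m=(d>0.5*np.percentile(d,90)).astype(np.uint8)
    m=cv2.morphologyEx(m,cv2.MORPH_OPEN,np.ones((9,9)))
    cs,_=cv2.findContours(m,cv2.RETR_EXTERNAL,cv2.CHAIN_APPROX_NONE); k=max(cs,key=cv2.contourArea)
    p=cv2.boxPoints(cv2.minAreaRect(k)); p=(p+.5)/10-.5+[x0,y0]
    return np.array([atz("top",q,zt)[:2] for q in p])
if __name__=="__main__":
    im=np.load("t.npy"); s=np.load("s.npy")
    P=bracket(im,(200,188,255,232),.006); print("corners",P.round(4).tolist())
    print("sides",[np.linalg.norm(P[i]-P[i-1]).round(4) for i in range(4)],"ctr",P.mean(0))
    e=[P[i]-P[i-1] for i in range(4)]; v=max(e[:2],key=np.linalg.norm); v=v*np.sign(v[1]); print("yaw",np.degrees(np.arctan2(-v[0],v[1])))
    hole=atz("top",((560-400+.5)/7-.5+200,(462-300+.5)/7-.5+188),.006); print("hole",hole)
    # flange: profile of gray by column
    g=im.mean(2); g=g/1.0
    pts=[];pe=[]
    for u0 in range(318,398,8):
        pr=g[165:185,u0:u0+8].mean(1); f=np.interp(np.arange(0,19,.05),np.arange(20),pr); gr=np.gradient(f)
        gi=np.interp(np.arange(0,19,.05),np.arange(20),np.gradient(pr)); k=gi.argmin(); 
        pts.append((u0+3.5,165+k*.05))
    print(pts); print([round(x) for x in g[168:184,330:380].mean(1)])
    Q=np.array([atz("top",p,.03)[:2] for p in pts]); c=np.polyfit(Q[:,1],Q[:,0],1); print("flange x =",c,"yaw",-np.degrees(np.arctan(c[0])))
    print(np.c_[Q,Q[:,0]-np.polyval(c,Q[:,1])].round(4).tolist())
    # pin: brass blob
    d=im[...,2]-im[...,0]; w=np.clip(d[182:192,345:358]-8,0,None); print(np.round(d[183:191,346:357]))
    V,U=np.mgrid[182:192,345:358]; uv=((w*U).sum()/w.sum(),(w*V).sum()/w.sum()); print("pin",uv,atz("top",uv,.018))
    p=atz("top",uv,.018); print("pin to flange",np.polyval(c,p[1])-p[0])
    ds=s[...,2]-s[...,0]; w=np.clip(ds[243-45:253-45,265:277]-15,0,None)
    w=np.clip(ds[194:206,265:278]-15,0,None); V,U=np.mgrid[194:206,265:278]; us=((w*U).sum()/w.sum(),(w*V).sum()/w.sum()); print("pin side",us,tri(us,uv),"pred side",proj("side",[*p[:2],.016]))
    print("chassis cols: left/right edges", [round(float(x)) for x in g[195:205,305:318].mean(0)],[round(float(x)) for x in g[195:205,396:412].mean(0)])
E
python3 fit.py
```

```text
corners [[0.5724, 0.2133], [0.6113, 0.1167], [0.5647, 0.0977], [0.5258, 0.1941]]
sides [np.float64(0.0504), np.float64(0.1042), np.float64(0.0504), np.float64(0.104)] ctr [0.56855653 0.15545712]
yaw 21.94610470754971
hole [0.56282516 0.16833079 0.006     ]
[(321.5, np.float64(176.0)), (329.5, np.float64(176.0)), (337.5, np.float64(176.0)), (345.5, np.float64(172.0)), (353.5, np.float64(175.0)), (361.5, np.float64(175.0)), (369.5, np.float64(175.0)), (377.5, np.float64(175.0)), (385.5, np.float64(175.0)), (393.5, np.float64(175.0))]
[101, 101, 101, 101, 98, 82, 84, 80, 52, 57, 64, 65, 65, 65, 65, 65]
flange x = [-0.00420767  0.65171174] yaw 0.24108031648485997
[[0.6504, -0.0895, -0.0017], [0.6503, -0.1098, -0.0019], [0.6502, -0.1302, -0.0021], [0.6603, -0.1505, 0.008], [0.6525, -0.1707, 0.0001], [0.6524, -0.1909, -0.0001], [0.6523, -0.2111, -0.0003], [0.6522, -0.2313, -0.0005], [0.6521, -0.2514, -0.0007], [0.652, -0.2715, -0.0008]]
[[-6. -6. -6. -6. -7. -7. -6. -7. -7. -6. -7.]
 [-6. -6. -6. -6. -4.  1. -1. -4. -7. -6. -7.]
 [-6. -6. -6. -1. 21. 42. 34. 12. -4. -6. -6.]
 [-8. -7. -5.  7. 32. 48. 46. 30.  1. -1. -1.]
 [-6. -7. -6.  3. 28. 44. 38. 19. -0. -3. -4.]
 [-7. -8. -7. -2.  7. 16.  7. -3. -7. -7. -7.]
 [-7. -6. -6. -6. -6. -6. -4. -6. -7. -7. -6.]
 [-7. -6. -7. -8. -6. -6. -6. -7. -7. -6. -6.]]
pin (np.float64(351.3666940114848), np.float64(186.11648892534865)) [ 0.62522972 -0.16682163  0.018     ]
pin to flange 0.02718395416410546
pin side (np.float64(270.5204778156997), np.float64(199.89590443686006)) [ 0.62468756 -0.16675036  0.01899051] pred side [270.24758419 200.59954124]
chassis cols: left/right edges [100, 99, 100, 98, 85, 67, 66, 66, 66, 66, 66, 66, 66] [66, 66, 67, 66, 66, 66, 69, 81, 99, 101, 101, 101, 101, 101, 101, 101]
```

```bash
cat > fl.py <<'E'
from h import *
im=np.load("t.npy");g=im.mean(2)
for lvl,lo,hi,z in((68,173.5,177.5,.03),(91,170,175,.03)):
    Q=[]
    for u in range(316,400,4):
        pr=g[165:185,u:u+4].mean(1); vv=np.arange(lo,hi,.02); f=np.interp(vv-165,np.arange(20),pr)
        i=np.argmax(f<lvl); Q.append(atz("top",(u+1.5,vv[i]),z)[:2])
    Q=np.array(Q); ok=np.ones(len(Q),bool)
    for _ in range(4):
        c=np.polyfit(Q[ok,1],Q[ok,0],1); e=Q[:,0]-np.polyval(c,Q[:,1]); ok=abs(e)<max(2*e[ok].std(),3e-4)
    print(c,"yaw",-np.degrees(np.arctan(c[0])),"n",ok.sum(),"x at pin",np.polyval(c,-.1668),e.round(4).tolist())
E
python3 fl.py
python3 - <<'E'
from h import *
th=np.radians(21.95);R=np.array([[np.cos(th),-np.sin(th)],[np.sin(th),np.cos(th)]])
c=np.array([.56856,.15546]);print("leaf",c+R@[0,-.014],"hole",c+R@[0,.014])
P=[*(c+R@[0,-.014]),.062];print("leaf proj",proj("top",P),proj("side",P))
s=r.get_state();print(s["tcp_pos"],s["eef_rot"],s["joints"])
E
```

```text
[-0.00462394  0.65021094] yaw 0.26493018787874434 n 21 x at pin 0.6509822120142786 [-0.0007, -0.0008, -0.0007, -0.0002, 0.0, 0.0004, 0.0004, 0.0006, 0.0006, 0.0006, 0.0004, 0.0005, 0.0004, 0.0002, -0.0, 0.0, -0.0001, -0.0002, -0.0003, -0.0005, -0.0006]
[0.0033749  0.65954151] yaw -0.19336688874036545 n 20 x at pin 0.6589785768202602 [0.0004, -0.0004, -0.0006, -0.0007, -0.001, 0.0003, 0.0008, 0.0007, 0.0003, -0.0004, -0.0003, -0.0002, 0.0001, -0.0, -0.0002, 0.0002, 0.0001, 0.0004, 0.0002, 0.0, -0.0007]
leaf [0.57379316 0.14247485] hole [0.56332684 0.16844515]
leaf proj [229.1818449  205.59872036] [267.55447016 249.12559467]
[ 0.29163325 -0.60873678  0.19246764] [-1.79998862e+02  2.38857773e-04 -1.54399718e+02] [-4.78936108e+01  2.05462230e+01  6.82553966e-01  1.00267220e-04
 -7.01351721e+01 -1.65061408e+01]
```

Request:
{"method": "servo_tool", "body": {"targets": [{"dx": 1.3, "dy": 3.4, "dz": 0, "spin": -0.02, "grip": 60}, {"dx": 2.6, "dy": 6.8, "dz": 0, "spin": -0.04, "grip": 60}, {"dx": 3.9, "dy": 10.2, "dz": 0, "spin": -0.064, "grip": 60}, {"dx": 5.2, "dy": 13.6, "dz": 0, "spin": -0.064, "grip": 60}, {"dx": 6.5, "dy": 17.0, "dz": 0, "spin": -0.064, "grip": 60}, {"dx": 7.8, "dy": 20.4, "dz": 0, "spin": -0.064, "grip": 60}, {"dx": 9.1, "dy": 23.8, "dz": 0, "spin": -0.064, "grip": 60}, {"dx": 10.4, "dy": 27.2, "dz": 0, "spin": -0.064, "grip": 60}, {"dx": 11.7, "dy": 30.6, "dz": 0, "spin": -0.064, "grip": 60}, {"dx": 13.0, "dy": 34.0, "dz": 0, "spin": -0.064, "grip": 60}]}}

```text
time_s: 1.93
tcp_pos: [0.422, -0.2671, 0.1928]
eef_rot: [-180.0, 0.0, -158.1]
contact_force: [1.6, -0.7, -0.2]
gripper_width: 0.0527
```

Request:
{"method": "servo_tool", "body": {"targets": [{"dx": 1.3, "dy": 3.5, "dz": 0, "spin": 0, "grip": 60}, {"dx": 2.6, "dy": 7.0, "dz": 0, "spin": 0, "grip": 60}, {"dx": 3.9, "dy": 10.5, "dz": 0, "spin": 0, "grip": 60}, {"dx": 5.2, "dy": 14.0, "dz": 0, "spin": 0, "grip": 60}, {"dx": 6.5, "dy": 17.5, "dz": 0, "spin": 0, "grip": 60}, {"dx": 7.8, "dy": 21.0, "dz": 0, "spin": 0, "grip": 60}, {"dx": 9.1, "dy": 24.5, "dz": 0, "spin": 0, "grip": 60}, {"dx": 10.4, "dy": 28.0, "dz": 0, "spin": 0, "grip": 60}, {"dx": 11.7, "dy": 31.5, "dz": 0, "spin": 0, "grip": 60}, {"dx": 13.0, "dy": 35.0, "dz": 0, "spin": 0, "grip": 60}]}}

```text
time_s: 2.77
tcp_pos: [0.552, 0.0833, 0.1928]
eef_rot: [180.0, 0.0, -158.0]
contact_force: [0.5, -1.5, 0.2]
gripper_width: 0.0524
```

Request:
{"method": "servo_tool", "body": {"targets": [{"dx": 1.0, "dy": 3.0, "dz": 0, "spin": 0, "grip": 60}, {"dx": 2.18, "dy": 5.92, "dz": 0, "spin": 0, "grip": 60}, {"dx": 2.18, "dy": 5.92, "dz": -3, "spin": 0, "grip": 60}, {"dx": 2.18, "dy": 5.92, "dz": -6, "spin": 0, "grip": 60}, {"dx": 2.18, "dy": 5.92, "dz": -8, "spin": 0, "grip": 60}, {"dx": 2.18, "dy": 5.92, "dz": -10, "spin": 0, "grip": 60}, {"dx": 2.18, "dy": 5.92, "dz": -11, "spin": 0, "grip": 60}, {"dx": 2.18, "dy": 5.92, "dz": -11.8, "spin": 0, "grip": 60}, {"dx": 2.18, "dy": 5.92, "dz": -12, "spin": 0, "grip": 60}, {"dx": 2.18, "dy": 5.92, "dz": -12, "spin": 0, "grip": 60}]}}

```text
time_s: 3.6
tcp_pos: [0.5737, 0.1405, 0.0727]
eef_rot: [-180.0, 0.0, -158.1]
contact_force: [0.3, -0.5, 0.7]
gripper_width: 0.0524
```

```bash
python3 - <<'E'
from h import *
s=r.get_state();print(s["tcp_pos"],s["eef_rot"])
im=r.capture("side");P=[.5738,.1425,.062];uv=proj("side",P);print(uv,proj("side",s["tcp_pos"]))
c=im[190:300,220:330];c=cv2.resize(np.clip(c*1.2,0,255).astype(np.uint8),None,fx=5,fy=5,interpolation=cv2.INTER_CUBIC)
q=((uv-[220,190]+.5)*5).astype(int);cv2.circle(c,tuple(int(x) for x in q),4,(0,255,0),1);cv2.imwrite("pics/g1.png",c)
E
```

```text
[0.57371679 0.14049129 0.07269758] [-1.79990895e+02  1.07229665e-02 -1.58063723e+02]
[267.55022781 249.13120715] [267.64503001 245.60994576]
```

View pics/g1.png

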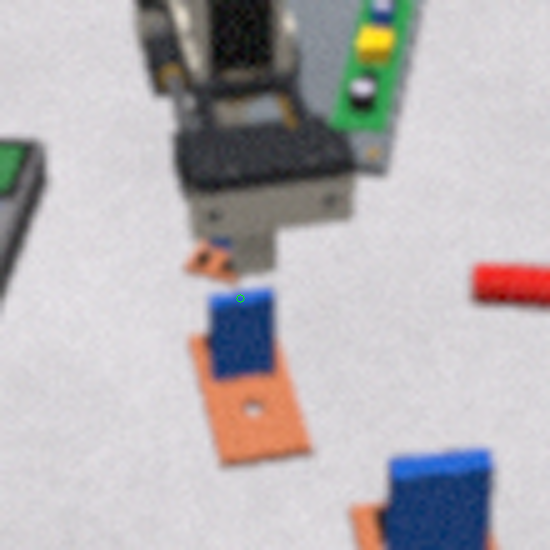

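The side view shows the gripper squarely over the middle bracket, and the predicted leaf_top mark at (240,298) falls on the leaf's top edge. Going down and closing.

Request:
{"method": "servo_tool", "body": {"targets": [{"dx": 0.04, "dy": 0.2, "dz": -0.5, "spin": 0, "grip": 60}, {"dx": 0.04, "dy": 0.2, "dz": -1.5, "spin": 0, "grip": 60}, {"dx": 0.04, "dy": 0.2, "dz": -2.5, "spin": 0, "grip": 60}, {"dx": 0.04, "dy": 0.2, "dz": -3.5, "spin": 0, "grip": 60}, {"dx": 0.04, "dy": 0.2, "dz": -4.3, "spin": 0, "grip": 60}, {"dx": 0.04, "dy": 0.2, "dz": -4.65, "spin": 0, "grip": 60}, {"dx": 0.04, "dy": 0.2, "dz": -4.65, "spin": 0, "grip": 30}, {"dx": 0.04, "dy": 0.2, "dz": -4.65, "spin": 0, "grip": 0}, {"dx": 0.04, "dy": 0.2, "dz": -4.65, "spin": 0, "grip": 0}, {"dx": 0.04, "dy": 0.2, "dz": -4.65, "spin": 0, "grip": 0}], "squeeze": 20}}

```text
time_s: 4.48
tcp_pos: [0.5742, 0.1426, 0.0264]
eef_rot: [180.0, 0.0, -158.1]
contact_force: [-0.8, 0.2, 0.4]
gripper_width: 0.0311
```

Request:
{"method": "servo_tool", "body": {"targets": [{"dx": 0, "dy": 0, "dz": 0, "spin": 0, "grip": 0}, {"dx": 0, "dy": 0, "dz": 0, "spin": 0, "grip": 0}, {"dx": 0, "dy": 0, "dz": 0, "spin": 0, "grip": 0}, {"dx": 0, "dy": 0, "dz": 0, "spin": 0, "grip": 0}, {"dx": 0, "dy": 0, "dz": 0, "spin": 0, "grip": 0}, {"dx": 0, "dy": 0, "dz": 0.3, "spin": 0, "grip": 0}, {"dx": 0, "dy": 0, "dz": 0.8, "spin": 0, "grip": 0}, {"dx": 0, "dy": 0, "dz": 1.5, "spin": 0, "grip": 0}, {"dx": 0, "dy": 0, "dz": 2.0, "spin": 0, "grip": 0}, {"dx": 0, "dy": 0, "dz": 2.0, "spin": 0, "grip": 0}]}}

```text
time_s: 5.32
tcp_pos: [0.5746, 0.1429, 0.0474]
eef_rot: [180.0, 0.1, -158.1]
contact_force: [1.0, 0.3, -3.3]
gripper_width: 0.009
```

Request:
{"method": "servo_tool", "body": {"targets": [{"dx": 0, "dy": 0, "dz": 2, "spin": 0, "grip": 0}, {"dx": 0, "dy": 0, "dz": 4.5, "spin": 0, "grip": 0}, {"dx": 0, "dy": 0, "dz": 7, "spin": 0, "grip": 0}, {"dx": 0.5, "dy": -1.0, "dz": 7, "spin": -0.05, "grip": 0}, {"dx": 1, "dy": -3, "dz": 7, "spin": -0.1, "grip": 0}, {"dx": 1.5, "dy": -5.5, "dz": 7, "spin": -0.15, "grip": 0}, {"dx": 2, "dy": -8, "dz": 7, "spin": -0.2, "grip": 0}, {"dx": 2.5, "dy": -10.5, "dz": 7, "spin": -0.25, "grip": 0}, {"dx": 3, "dy": -13, "dz": 7, "spin": -0.3, "grip": 0}, {"dx": 3.5, "dy": -15.5, "dz": 7, "spin": -0.35, "grip": 0}]}}

```text
time_s: 6.15
tcp_pos: [0.6087, -0.0136, 0.1159]
eef_rot: [180.0, -0.0, -178.3]
contact_force: [0.3, 0.1, -3.6]
gripper_width: 0.0091
```

Request:
{"method": "servo_tool", "body": {"targets": [{"dx": 0.3, "dy": -2.5, "dz": 0, "spin": -0.02, "grip": 0}, {"dx": 0.6, "dy": -5, "dz": 0, "spin": -0.031, "grip": 0}, {"dx": 0.9, "dy": -7.5, "dz": 0, "spin": -0.031, "grip": 0}, {"dx": 1.1, "dy": -10, "dz": 0, "spin": -0.031, "grip": 0}, {"dx": 1.1, "dy": -12.5, "dz": 0, "spin": -0.031, "grip": 0}, {"dx": 1.1, "dy": -14.5, "dz": 0, "spin": -0.031, "grip": 0}, {"dx": 1.1, "dy": -16, "dz": 0, "spin": -0.031, "grip": 0}, {"dx": 1.1, "dy": -16.75, "dz": 0, "spin": -0.031, "grip": 0}, {"dx": 1.1, "dy": -16.75, "dz": 0, "spin": -0.031, "grip": 0}, {"dx": 1.1, "dy": -16.75, "dz": 0, "spin": -0.031, "grip": 0}]}}

```text
time_s: 6.98
tcp_pos: [0.6197, -0.1798, 0.1158]
eef_rot: [180.0, -0.0, -179.9]
contact_force: [-0.7, 0.3, -4.0]
gripper_width: 0.009
```

```bash
cat > v.py <<'E'
from h import *
import sys
def view(name):
    s=r.get_state();print(s["time_s"],s["tcp_pos"],s["eef_rot"],s["contact_force"],s["moment"],s["gripper_width"])
    a=np.mean([r.capture("side").astype(float) for _ in range(3)],0);b=np.mean([r.capture("top").astype(float) for _ in range(3)],0)
    np.save("s.npy",a);np.save("t.npy",b)
    f=lambda q,k,g:cv2.resize(np.clip(q*g,0,255).astype(np.uint8),None,fx=k,fy=k,interpolation=cv2.INTER_CUBIC)
    A=f(a[155:230,245:315],6,.95);B=f(b[160:235,320:375],6,1.6)
    cv2.imwrite(name,np.hstack([A,B]))
view(sys.argv[1])
E
python3 v.py pics/v1.png
```

```text
6.9833 [ 0.61972993 -0.17976256  0.1157973 ] [ 1.79981641e+02 -1.05774505e-02 -1.79932450e+02] [-0.6642248   0.2829195  -4.00095225] [ 0.00567551  0.01235222 -0.00160495] 0.008983836307110022
```

View pics/v1.png

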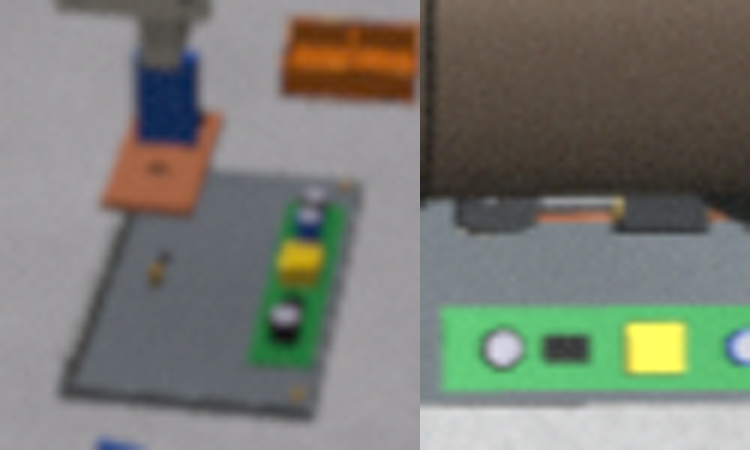

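The side view shows the bracket hanging level, its long edges parallel to the flange, with the hole at crop (158,169) and the pin at (157,270). From above the gripper hides it, so I'll check its in-hand pose in the side view.

```bash
cat > inhand.py <<'E'
from h import *
from scipy.optimize import minimize
def fit(s,tcp,yaw0=0.07,zoff=.0264,box=None):
    # soft silhouette fit of copper+leaf visible plate in side image; plate underside z = tcp z - zoff
    d=s[...,2]-s[...,0]; z=tcp[2]-zoff; K=8
    c0=proj("side",[tcp[0],tcp[1]+.014,z]).astype(int); x0,y0=c0-[22,20]; w,h=46,42
    obs=np.clip(d[y0:y0+h,x0:x0+w]/np.percentile(d[y0:y0+h,x0:x0+w],97),0,1)
    # only rows of the near half (away from leaf/fingers)
    def ren(p):
        th=np.radians(p[2]);R=np.array([[np.cos(th),-np.sin(th)],[np.sin(th),np.cos(th)]])
        m=np.zeros((h*K,w*K),np.uint8); pts=[]
        for zz in(z+p[3],z+p[3]+.006):
            for q in((-.025,.052),(.025,.052),(.025,-.052),(-.025,-.052)):
                xy=np.array(p[:2])+R@np.array(q); pts.append(proj("side",[*xy,zz]))
        pts=np.array(pts); hull=cv2.convexHull(((pts-[x0,y0]+.5)*K).astype(np.float32))
        cv2.fillConvexPoly(m,np.round(hull*16).astype(np.int32),255,cv2.LINE_AA,4)
        return cv2.GaussianBlur(cv2.resize(m,(w,h),interpolation=cv2.INTER_AREA)/255.,(0,0),.7)
    p0=[tcp[0],tcp[1]+.014,yaw0,0]
    V=np.arange(h)+y0; cut=proj("side",[tcp[0],tcp[1]+.012,z+.006])[1]; W=(V>cut)[:,None]
    f=lambda q:(((ren([q[0]/1e3,q[1]/1e3,q[2],q[3]/1e3])-obs)**2)*W).sum()+ (q[3]/3)**2*.2
    q0=np.array([p0[0]*1e3,p0[1]*1e3,yaw0,0])
    res=minimize(f,q0,method="Nelder-Mead",options=dict(initial_simplex=np.vstack([q0]+[q0+np.eye(4)[i]*[2,2,2,1][i] for i in range(4)]),maxiter=400))
    return res.x,res.fun,f(q0)
if __name__=="__main__":
    s=np.load("s.npy");t=r.get_state()["tcp_pos"];print("expect",t[0]*1e3,t[1]*1e3+14);print(fit(s,t))
    p=proj("side",[t[0],t[1]+.028,t[2]-.0264+.006]);print("hole pred",p,"obs",(158.5/6-.5+245,169.5/6-.5+155))
E
python3 inhand.py
```

```text
expect 619.9918245094885 -165.1877311746771
(array([ 620.26074571, -169.6979256 ,    2.33026956,    1.37928363]), np.float64(24.097437674271415), np.float64(30.424111027741716))
hole pred [270.55539468 182.78652459] obs (270.9166666666667, 182.75)
```

Request:
{"method": "servo_tool", "body": {"targets": [{"dx": 0, "dy": 0, "dz": -1.5, "spin": 0, "grip": 0}, {"dx": 0, "dy": 0, "dz": -3, "spin": 0, "grip": 0}, {"dx": 0, "dy": 0, "dz": -4.2, "spin": 0, "grip": 0}, {"dx": 0, "dy": 0, "dz": -5.2, "spin": 0, "grip": 0}, {"dx": 0, "dy": 0, "dz": -5.8, "spin": 0, "grip": 0}, {"dx": 0, "dy": 0, "dz": -6.2, "spin": 0, "grip": 0}, {"dx": 0, "dy": 0, "dz": -6.5, "spin": 0, "grip": 0}, {"dx": 0, "dy": 0, "dz": -6.6, "spin": 0, "grip": 0}, {"dx": 0, "dy": 0, "dz": -6.7, "spin": 0, "grip": 0}, {"dx": 0, "dy": 0, "dz": -6.7, "spin": 0, "grip": 0}]}}

```text
time_s: 8.12
tcp_pos: [0.6201, -0.1801, 0.0493]
eef_rot: [-180.0, 0.0, -179.9]
contact_force: [0.3, -0.2, -3.7]
gripper_width: 0.0088
```

```bash
python3 v.py pics/v2.png
```

```text
8.1167 [ 0.62012516 -0.18008825  0.04931353] [-1.79995569e+02  3.76048550e-02 -1.79894098e+02] [ 0.32951312 -0.22330612 -3.74702427] [-0.03896066  0.01582642 -0.02287384] 0.00877864921133562
```

View pics/v2.png

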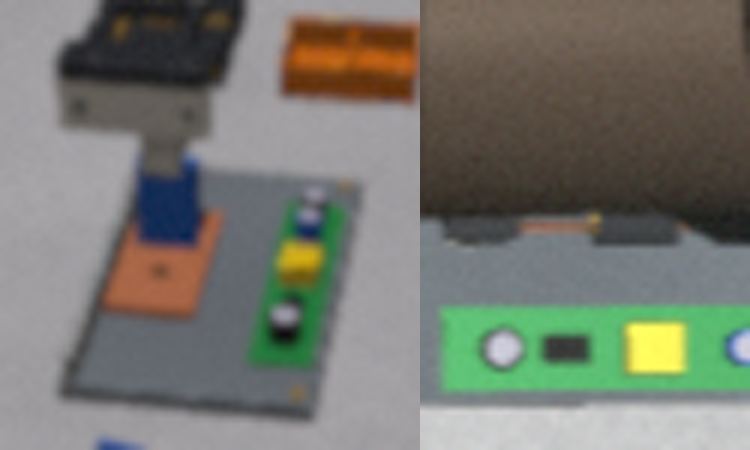

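The bracket hovers just above pin height, with the hole at side crop (160,271) on the +y side of the pin and the edge a few mm short of the flange. Approaching the flange gently.

Request:
{"method": "servo_tool", "body": {"targets": [{"dx": 0.05, "dy": 0, "dz": 0, "spin": 0, "grip": 0}, {"dx": 0.1, "dy": 0, "dz": 0, "spin": 0, "grip": 0}, {"dx": 0.15, "dy": 0, "dz": 0, "spin": 0, "grip": 0}, {"dx": 0.2, "dy": 0, "dz": 0, "spin": 0, "grip": 0}, {"dx": 0.25, "dy": 0, "dz": 0, "spin": 0, "grip": 0}, {"dx": 0.3, "dy": 0, "dz": 0, "spin": 0, "grip": 0}, {"dx": 0.35, "dy": 0, "dz": 0, "spin": 0, "grip": 0}, {"dx": 0.4, "dy": 0, "dz": 0, "spin": 0, "grip": 0}, {"dx": 0.4, "dy": 0, "dz": 0, "spin": 0, "grip": 0}, {"dx": 0.4, "dy": 0, "dz": 0, "spin": 0, "grip": 0}]}}

```text
time_s: 9.25
tcp_pos: [0.6238, -0.18, 0.0489]
eef_rot: [180.0, -0.0, -179.9]
contact_force: [0.1, -1.1, -4.0]
gripper_width: 0.0089
```

Request:
{"method": "servo_tool", "body": {"targets": [{"dx": 0.02, "dy": 0, "dz": 0, "spin": 0, "grip": 0}, {"dx": 0.04, "dy": 0, "dz": 0, "spin": 0, "grip": 0}, {"dx": 0.06, "dy": 0, "dz": 0, "spin": 0, "grip": 0}, {"dx": 0.08, "dy": 0, "dz": 0, "spin": 0, "grip": 0}, {"dx": 0.1, "dy": 0, "dz": 0, "spin": 0, "grip": 0}, {"dx": 0.1, "dy": 0, "dz": 0, "spin": 0, "grip": 0}, {"dx": 0.1, "dy": 0, "dz": 0, "spin": 0, "grip": 0}, {"dx": 0.1, "dy": 0, "dz": 0, "spin": 0, "grip": 0}, {"dx": 0.1, "dy": 0, "dz": 0, "spin": 0, "grip": 0}, {"dx": 0.1, "dy": 0, "dz": 0, "spin": 0, "grip": 0}]}}

```text
time_s: 10.08
tcp_pos: [0.6248, -0.18, 0.049]
eef_rot: [180.0, 0.0, -179.9]
contact_force: [0.3, -0.1, -4.2]
gripper_width: 0.0093
```

Request:
{"method": "servo_tool", "body": {"targets": [{"dx": 0.01, "dy": 0, "dz": 0, "spin": 0, "grip": 0}, {"dx": 0.02, "dy": 0, "dz": 0, "spin": 0, "grip": 0}, {"dx": 0.03, "dy": 0, "dz": 0, "spin": 0, "grip": 0}, {"dx": 0.04, "dy": 0, "dz": 0, "spin": 0, "grip": 0}, {"dx": 0.05, "dy": 0, "dz": 0, "spin": 0, "grip": 0}, {"dx": 0.05, "dy": 0, "dz": 0, "spin": 0, "grip": 0}, {"dx": 0.05, "dy": 0, "dz": 0, "spin": 0, "grip": 0}, {"dx": 0.05, "dy": 0, "dz": 0, "spin": 0, "grip": 0}, {"dx": 0.05, "dy": 0, "dz": 0, "spin": 0, "grip": 0}, {"dx": 0.05, "dy": 0, "dz": 0, "spin": 0, "grip": 0}]}}

```text
time_s: 10.92
tcp_pos: [0.6253, -0.18, 0.049]
eef_rot: [-180.0, 0.0, -179.9]
contact_force: [-0.6, 0.5, -3.2]
gripper_width: 0.0091
```

Request:
{"method": "servo_tool", "body": {"targets": [{"dx": 0.01, "dy": 0, "dz": 0, "spin": 0, "grip": 0}, {"dx": 0.02, "dy": 0, "dz": 0, "spin": 0, "grip": 0}, {"dx": 0.03, "dy": 0, "dz": 0, "spin": 0, "grip": 0}, {"dx": 0.04, "dy": 0, "dz": 0, "spin": 0, "grip": 0}, {"dx": 0.05, "dy": 0, "dz": 0, "spin": 0, "grip": 0}, {"dx": 0.05, "dy": 0, "dz": 0, "spin": 0, "grip": 0}, {"dx": 0.05, "dy": 0, "dz": 0, "spin": 0, "grip": 0}, {"dx": 0.05, "dy": 0, "dz": 0, "spin": 0, "grip": 0}, {"dx": 0.05, "dy": 0, "dz": 0, "spin": 0, "grip": 0}, {"dx": 0.05, "dy": 0, "dz": 0, "spin": 0, "grip": 0}]}}

```text
time_s: 11.75
tcp_pos: [0.6258, -0.18, 0.049]
eef_rot: [-180.0, -0.0, -179.9]
contact_force: [0.5, -0.4, -2.9]
gripper_width: 0.0093
```

Request:
{"method": "servo_tool", "body": {"targets": [{"dx": 0.01, "dy": 0, "dz": 0, "spin": 0, "grip": 0}, {"dx": 0.02, "dy": 0, "dz": 0, "spin": 0, "grip": 0}, {"dx": 0.03, "dy": 0, "dz": 0, "spin": 0, "grip": 0}, {"dx": 0.04, "dy": 0, "dz": 0, "spin": 0, "grip": 0}, {"dx": 0.05, "dy": 0, "dz": 0, "spin": 0, "grip": 0}, {"dx": 0.05, "dy": 0, "dz": 0, "spin": 0, "grip": 0}, {"dx": 0.05, "dy": 0, "dz": 0, "spin": 0, "grip": 0}, {"dx": 0.05, "dy": 0, "dz": 0, "spin": 0, "grip": 0}, {"dx": 0.05, "dy": 0, "dz": 0, "spin": 0, "grip": 0}, {"dx": 0.05, "dy": 0, "dz": 0, "spin": 0, "grip": 0}]}}

```text
time_s: 12.58
tcp_pos: [0.6263, -0.18, 0.049]
eef_rot: [180.0, 0.0, -179.9]
contact_force: [-0.8, -0.7, -2.6]
gripper_width: 0.0088
```

```bash
python3 -c "
from h import *
s=r.get_state();print(s['tcp_pos'],s['contact_force'],s['moment'],s['eef_rot'])"
```

```text
[ 0.62631071 -0.18001645  0.04895393] [-0.79544538 -0.70663135 -2.59110445] [-0.04548499  0.02499948 -0.01481974] [ 1.79998865e+02  1.86751574e-04 -1.79897982e+02]
```

Request:
{"method": "servo_tool", "body": {"targets": [{"dx": 0.01, "dy": 0, "dz": 0, "spin": 0, "grip": 0}, {"dx": 0.02, "dy": 0, "dz": 0, "spin": 0, "grip": 0}, {"dx": 0.03, "dy": 0, "dz": 0, "spin": 0, "grip": 0}, {"dx": 0.04, "dy": 0, "dz": 0, "spin": 0, "grip": 0}, {"dx": 0.05, "dy": 0, "dz": 0, "spin": 0, "grip": 0}, {"dx": 0.05, "dy": 0, "dz": 0, "spin": 0, "grip": 0}, {"dx": 0.05, "dy": 0, "dz": 0, "spin": 0, "grip": 0}, {"dx": 0.05, "dy": 0, "dz": 0, "spin": 0, "grip": 0}, {"dx": 0.05, "dy": 0, "dz": 0, "spin": 0, "grip": 0}, {"dx": 0.05, "dy": 0, "dz": 0, "spin": 0, "grip": 0}]}}

```text
time_s: 13.42
tcp_pos: [0.6268, -0.18, 0.0489]
eef_rot: [-180.0, -0.0, -179.9]
contact_force: [-0.1, 0.9, -2.9]
gripper_width: 0.0087
```

Request:
{"method": "servo_tool", "body": {"targets": [{"dx": 0.01, "dy": 0, "dz": 0, "spin": 0, "grip": 0}, {"dx": 0.02, "dy": 0, "dz": 0, "spin": 0, "grip": 0}, {"dx": 0.03, "dy": 0, "dz": 0, "spin": 0, "grip": 0}, {"dx": 0.04, "dy": 0, "dz": 0, "spin": 0, "grip": 0}, {"dx": 0.05, "dy": 0, "dz": 0, "spin": 0, "grip": 0}, {"dx": 0.05, "dy": 0, "dz": 0, "spin": 0, "grip": 0}, {"dx": 0.05, "dy": 0, "dz": 0, "spin": 0, "grip": 0}, {"dx": 0.05, "dy": 0, "dz": 0, "spin": 0, "grip": 0}, {"dx": 0.05, "dy": 0, "dz": 0, "spin": 0, "grip": 0}, {"dx": 0.05, "dy": 0, "dz": 0, "spin": 0, "grip": 0}]}}

```text
time_s: 14.25
tcp_pos: [0.6273, -0.18, 0.049]
eef_rot: [-180.0, -0.0, -179.9]
contact_force: [-1.3, 0.1, -3.5]
gripper_width: 0.0091
```

```bash
python3 v.py pics/v3.png
```

```text
14.25 [ 0.62729923 -0.18003404  0.04895649] [-1.79998968e+02 -2.71735181e-03 -1.79894646e+02] [-1.30710203  0.11349213 -3.54553093] [-4.35308740e-02  4.52018645e-01  2.23332024e-04] 0.009132952303506242
```

View pics/v3.png

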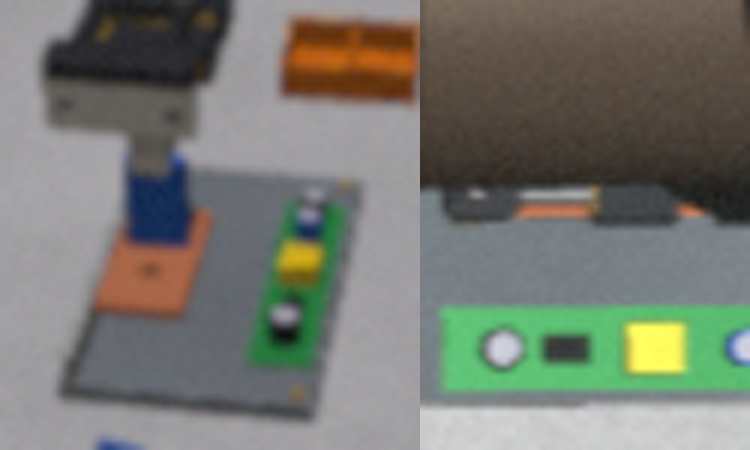

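Contact with the flange is felt: the y-moment jumped from 0.02 to 0.45 N m at about 1–2 N, with no yaw moment. The picture shows the edge along the flange. Lowering onto the pin.

Request:
{"method": "servo_tool", "body": {"targets": [{"dx": -0.02, "dy": 0, "dz": 0, "spin": 0, "grip": 0}, {"dx": -0.02, "dy": 0, "dz": -0.04, "spin": 0, "grip": 0}, {"dx": -0.02, "dy": 0, "dz": -0.08, "spin": 0, "grip": 0}, {"dx": -0.02, "dy": 0, "dz": -0.12, "spin": 0, "grip": 0}, {"dx": -0.02, "dy": 0, "dz": -0.16, "spin": 0, "grip": 0}, {"dx": -0.02, "dy": 0, "dz": -0.2, "spin": 0, "grip": 0}, {"dx": -0.02, "dy": 0, "dz": -0.22, "spin": 0, "grip": 0}, {"dx": -0.02, "dy": 0, "dz": -0.22, "spin": 0, "grip": 0}, {"dx": -0.02, "dy": 0, "dz": -0.22, "spin": 0, "grip": 0}, {"dx": -0.02, "dy": 0, "dz": -0.22, "spin": 0, "grip": 0}]}}

```text
time_s: 15.38
tcp_pos: [0.6271, -0.18, 0.0467]
eef_rot: [180.0, -0.0, -179.9]
contact_force: [-1.2, 0.2, -3.9]
gripper_width: 0.0085
```

```bash
cat > st.py <<'E'
from plant import r
s=r.get_state();print(s['time_s'],s['tcp_pos'].round(5),s['contact_force'].round(2),s['moment'].round(3),s['eef_rot'].round(2))
E
python3 st.py
```

```text
15.3833 [ 0.62709 -0.18001  0.04668] [-1.17  0.22 -3.86] [-0.079  0.244  0.019] [ 180.    -0.  -179.9]
```

Request:
{"method": "servo_tool", "body": {"targets": [{"dx": 0, "dy": 0, "dz": -0.01, "spin": 0, "grip": 0}, {"dx": 0, "dy": 0, "dz": -0.02, "spin": 0, "grip": 0}, {"dx": 0, "dy": 0, "dz": -0.03, "spin": 0, "grip": 0}, {"dx": 0, "dy": 0, "dz": -0.04, "spin": 0, "grip": 0}, {"dx": 0, "dy": 0, "dz": -0.05, "spin": 0, "grip": 0}, {"dx": 0, "dy": 0, "dz": -0.05, "spin": 0, "grip": 0}, {"dx": 0, "dy": 0, "dz": -0.05, "spin": 0, "grip": 0}, {"dx": 0, "dy": 0, "dz": -0.05, "spin": 0, "grip": 0}, {"dx": 0, "dy": 0, "dz": -0.05, "spin": 0, "grip": 0}, {"dx": 0, "dy": 0, "dz": -0.05, "spin": 0, "grip": 0}]}}

```text
time_s: 16.22
tcp_pos: [0.6273, -0.1801, 0.0464]
eef_rot: [-180.0, 0.0, -179.9]
contact_force: [-0.8, -0.6, -1.4]
gripper_width: 0.0087
```

```bash
python3 st.py
```

```text
16.2167 [ 0.62727 -0.1801   0.04642] [-0.83 -0.59 -1.4 ] [-0.143  0.498  0.017] [-1.7999e+02  2.0000e-02 -1.7989e+02]
```

Request:
{"method": "servo_tool", "body": {"targets": [{"dx": -0.01, "dy": 0, "dz": -0.01, "spin": 0, "grip": 0}, {"dx": -0.01, "dy": 0, "dz": -0.02, "spin": 0, "grip": 0}, {"dx": -0.01, "dy": 0, "dz": -0.03, "spin": 0, "grip": 0}, {"dx": -0.01, "dy": 0, "dz": -0.03, "spin": 0, "grip": 0}, {"dx": -0.01, "dy": 0, "dz": -0.03, "spin": 0, "grip": 0}, {"dx": -0.01, "dy": 0, "dz": -0.03, "spin": 0, "grip": 0}, {"dx": -0.01, "dy": 0, "dz": -0.03, "spin": 0, "grip": 0}, {"dx": -0.01, "dy": 0, "dz": -0.03, "spin": 0, "grip": 0}, {"dx": -0.01, "dy": 0, "dz": -0.03, "spin": 0, "grip": 0}, {"dx": -0.01, "dy": 0, "dz": -0.03, "spin": 0, "grip": 0}]}}

```text
time_s: 17.05
tcp_pos: [0.6273, -0.1801, 0.0463]
eef_rot: [-180.0, 0.0, -179.9]
contact_force: [-0.6, -1.4, 4.2]
gripper_width: 0.0093
```

```bash
python3 st.py
```

```text
17.05 [ 0.62729 -0.18015  0.04626] [-0.62 -1.43  4.17] [-0.533  0.529 -0.01 ] [-1.7999e+02  3.0000e-02 -1.7989e+02]
```

The plate rests on the pin: about 8 N upward at a TCP z of 46.3 mm, as predicted. I'll ease that off to about 4 N, then slide toward -y.

Request:
{"method": "servo_tool", "body": {"targets": [{"dx": 0, "dy": 0, "dz": 0.02, "spin": 0, "grip": 0}, {"dx": 0, "dy": -0.1, "dz": 0.02, "spin": 0, "grip": 0}, {"dx": 0, "dy": -0.2, "dz": 0.02, "spin": 0, "grip": 0}, {"dx": 0, "dy": -0.3, "dz": 0.02, "spin": 0, "grip": 0}, {"dx": 0, "dy": -0.4, "dz": 0.02, "spin": 0, "grip": 0}, {"dx": 0, "dy": -0.5, "dz": 0.02, "spin": 0, "grip": 0}, {"dx": 0, "dy": -0.6, "dz": 0.02, "spin": 0, "grip": 0}, {"dx": 0, "dy": -0.7, "dz": 0.02, "spin": 0, "grip": 0}, {"dx": 0, "dy": -0.8, "dz": 0.02, "spin": 0, "grip": 0}, {"dx": 0, "dy": -0.8, "dz": 0.02, "spin": 0, "grip": 0}]}}

```text
time_s: 17.88
tcp_pos: [0.6268, -0.1882, 0.0459]
eef_rot: [180.0, -0.0, -179.9]
contact_force: [-0.2, 0.5, -1.9]
gripper_width: 0.0089
```

```bash
python3 st.py
```

```text
17.8833 [ 0.62676 -0.18819  0.04586] [-0.23  0.52 -1.9 ] [0.273 0.227 0.007] [ 1.8000e+02 -3.0000e-02 -1.7991e+02]
```

Request:
{"method": "servo_tool", "body": {"targets": [{"dx": 0.01, "dy": -0.04, "dz": 0, "spin": 0, "grip": 0}, {"dx": 0.02, "dy": -0.08, "dz": 0, "spin": 0, "grip": 0}, {"dx": 0.03, "dy": -0.12, "dz": 0, "spin": 0, "grip": 0}, {"dx": 0.03, "dy": -0.16, "dz": 0, "spin": 0, "grip": 0}, {"dx": 0.03, "dy": -0.2, "dz": 0, "spin": 0, "grip": 0}, {"dx": 0.03, "dy": -0.24, "dz": 0, "spin": 0, "grip": 0}, {"dx": 0.03, "dy": -0.28, "dz": 0, "spin": 0, "grip": 0}, {"dx": 0.03, "dy": -0.32, "dz": 0, "spin": 0, "grip": 0}, {"dx": 0.03, "dy": -0.32, "dz": 0, "spin": 0, "grip": 0}, {"dx": 0.03, "dy": -0.32, "dz": 0, "spin": 0, "grip": 0}]}}

```text
time_s: 18.72
tcp_pos: [0.6273, -0.1913, 0.0461]
eef_rot: [-180.0, -0.0, -179.9]
contact_force: [-2.1, 0.3, -3.4]
gripper_width: 0.009
```

```bash
python3 st.py
```

```text
18.7167 [ 0.62726 -0.19131  0.04613] [-2.06  0.33 -3.39] [0.153 0.351 0.015] [-1.800e+02 -1.000e-02 -1.799e+02]
```

Request:
{"method": "servo_tool", "body": {"targets": [{"dx": 0, "dy": 0, "dz": -0.01, "spin": 0, "grip": 0}, {"dx": 0, "dy": 0, "dz": -0.02, "spin": 0, "grip": 0}, {"dx": 0, "dy": 0, "dz": -0.03, "spin": 0, "grip": 0}, {"dx": 0, "dy": 0, "dz": -0.03, "spin": 0, "grip": 0}, {"dx": 0, "dy": 0, "dz": -0.03, "spin": 0, "grip": 0}, {"dx": 0, "dy": -0.02, "dz": -0.03, "spin": 0, "grip": 0}, {"dx": 0, "dy": -0.04, "dz": -0.03, "spin": 0, "grip": 0}, {"dx": 0, "dy": -0.06, "dz": -0.03, "spin": 0, "grip": 0}, {"dx": 0, "dy": -0.06, "dz": -0.03, "spin": 0, "grip": 0}, {"dx": 0, "dy": -0.06, "dz": -0.03, "spin": 0, "grip": 0}]}}

```text
time_s: 19.55
tcp_pos: [0.6274, -0.1918, 0.0459]
eef_rot: [180.0, 0.0, -179.9]
contact_force: [-0.0, -0.8, -1.9]
gripper_width: 0.009
```

```bash
python3 st.py
```

```text
19.55 [ 0.62737 -0.19183  0.04587] [-0.02 -0.79 -1.91] [ 0.119  0.363 -0.013] [ 180.     0.  -179.9]
```

Request:
{"method": "servo_tool", "body": {"targets": [{"dx": 0, "dy": -0.02, "dz": -0.01, "spin": 0, "grip": 0}, {"dx": 0, "dy": -0.04, "dz": -0.015, "spin": 0, "grip": 0}, {"dx": 0, "dy": -0.06, "dz": -0.015, "spin": 0, "grip": 0}, {"dx": 0, "dy": -0.08, "dz": -0.015, "spin": 0, "grip": 0}, {"dx": 0, "dy": -0.1, "dz": -0.015, "spin": 0, "grip": 0}, {"dx": 0, "dy": -0.12, "dz": -0.015, "spin": 0, "grip": 0}, {"dx": 0, "dy": -0.12, "dz": -0.015, "spin": 0, "grip": 0}, {"dx": 0, "dy": -0.12, "dz": -0.015, "spin": 0, "grip": 0}, {"dx": 0, "dy": -0.12, "dz": -0.015, "spin": 0, "grip": 0}, {"dx": 0, "dy": -0.12, "dz": -0.015, "spin": 0, "grip": 0}]}}

```text
time_s: 20.38
tcp_pos: [0.6273, -0.193, 0.0457]
eef_rot: [180.0, -0.0, -179.9]
contact_force: [-0.6, 0.9, -2.8]
gripper_width: 0.0088
```

```bash
python3 st.py
```

```text
20.3833 [ 0.62731 -0.19299  0.04568] [-0.64  0.86 -2.85] [ 0.331  0.314 -0.004] [ 180.     -0.   -179.89]
```

Request:
{"method": "servo_tool", "body": {"targets": [{"dx": 0, "dy": -0.02, "dz": -0.01, "spin": 0, "grip": 0}, {"dx": 0, "dy": -0.04, "dz": -0.01, "spin": 0, "grip": 0}, {"dx": 0, "dy": -0.06, "dz": -0.02, "spin": 0, "grip": 0}, {"dx": 0, "dy": -0.08, "dz": -0.02, "spin": 0, "grip": 0}, {"dx": 0, "dy": -0.1, "dz": -0.02, "spin": 0, "grip": 0}, {"dx": 0, "dy": -0.1, "dz": -0.02, "spin": 0, "grip": 0}, {"dx": 0, "dy": -0.1, "dz": -0.02, "spin": 0, "grip": 0}, {"dx": 0, "dy": -0.1, "dz": -0.02, "spin": 0, "grip": 0}, {"dx": 0, "dy": -0.1, "dz": -0.02, "spin": 0, "grip": 0}, {"dx": 0, "dy": -0.1, "dz": -0.02, "spin": 0, "grip": 0}]}}

```text
time_s: 21.22
tcp_pos: [0.6273, -0.194, 0.0455]
eef_rot: [180.0, 0.0, -179.9]
contact_force: [-0.9, 0.7, -2.4]
gripper_width: 0.0089
```

```bash
python3 st.py
```

```text
21.2167 [ 0.62732 -0.19403  0.04554] [-0.92  0.66 -2.36] [ 0.362  0.311 -0.009] [ 180.     0.  -179.9]
```

Request:
{"method": "servo_tool", "body": {"targets": [{"dx": 0, "dy": 0, "dz": -0.01, "spin": 0, "grip": 0}, {"dx": 0, "dy": 0, "dz": -0.02, "spin": 0, "grip": 0}, {"dx": 0, "dy": 0, "dz": -0.03, "spin": 0, "grip": 0}, {"dx": 0, "dy": 0, "dz": -0.04, "spin": 0, "grip": 0}, {"dx": 0, "dy": 0, "dz": -0.04, "spin": 0, "grip": 0}, {"dx": 0, "dy": 0, "dz": -0.04, "spin": 0, "grip": 0}, {"dx": 0, "dy": 0, "dz": -0.04, "spin": 0, "grip": 0}, {"dx": 0, "dy": 0, "dz": -0.04, "spin": 0, "grip": 0}, {"dx": 0, "dy": 0, "dz": -0.04, "spin": 0, "grip": 0}, {"dx": 0, "dy": 0, "dz": -0.04, "spin": 0, "grip": 0}]}}

```text
time_s: 22.05
tcp_pos: [0.6275, -0.1942, 0.0453]
eef_rot: [-180.0, 0.0, -179.9]
contact_force: [-0.9, 0.5, 0.8]
gripper_width: 0.0088
```

```bash
python3 st.py
```

```text
22.05 [ 0.62747 -0.19416  0.04529] [-0.87  0.52  0.79] [-0.025  0.512  0.01 ] [-1.7999e+02  2.0000e-02 -1.7990e+02]
```

Request:
{"method": "servo_tool", "body": {"targets": [{"dx": 0, "dy": -0.02, "dz": 0, "spin": 0, "grip": 0}, {"dx": 0, "dy": -0.04, "dz": 0, "spin": 0, "grip": 0}, {"dx": 0, "dy": -0.06, "dz": 0, "spin": 0, "grip": 0}, {"dx": 0, "dy": -0.08, "dz": 0, "spin": 0, "grip": 0}, {"dx": 0, "dy": -0.08, "dz": 0, "spin": 0, "grip": 0}, {"dx": 0, "dy": -0.08, "dz": 0, "spin": 0, "grip": 0}, {"dx": 0, "dy": -0.08, "dz": 0, "spin": 0, "grip": 0}, {"dx": 0, "dy": -0.08, "dz": 0, "spin": 0, "grip": 0}, {"dx": 0, "dy": -0.08, "dz": 0, "spin": 0, "grip": 0}, {"dx": 0, "dy": -0.08, "dz": 0, "spin": 0, "grip": 0}]}}

```text
time_s: 22.88
tcp_pos: [0.6274, -0.1948, 0.0451]
eef_rot: [180.0, -0.0, -179.9]
contact_force: [-0.8, -0.1, -0.2]
gripper_width: 0.009
```

```bash
python3 st.py
```

```text
22.8833 [ 0.62736 -0.19478  0.04508] [-0.78 -0.08 -0.22] [0.236 0.288 0.011] [ 180.    -0.  -179.9]
```

Request:
{"method": "servo_tool", "body": {"targets": [{"dx": 0, "dy": -0.02, "dz": 0, "spin": 0, "grip": 0}, {"dx": 0, "dy": -0.04, "dz": 0, "spin": 0, "grip": 0}, {"dx": 0, "dy": -0.06, "dz": 0, "spin": 0, "grip": 0}, {"dx": 0, "dy": -0.08, "dz": 0, "spin": 0, "grip": 0}, {"dx": 0, "dy": -0.1, "dz": 0, "spin": 0, "grip": 0}, {"dx": 0, "dy": -0.1, "dz": 0, "spin": 0, "grip": 0}, {"dx": 0, "dy": -0.1, "dz": 0, "spin": 0, "grip": 0}, {"dx": 0, "dy": -0.1, "dz": 0, "spin": 0, "grip": 0}, {"dx": 0, "dy": -0.1, "dz": 0, "spin": 0, "grip": 0}, {"dx": 0, "dy": -0.1, "dz": 0, "spin": 0, "grip": 0}]}}

```text
time_s: 23.72
tcp_pos: [0.6272, -0.1958, 0.045]
eef_rot: [180.0, -0.0, -179.9]
contact_force: [-0.8, 0.3, -1.6]
gripper_width: 0.0089
```

```bash
python3 v.py pics/v4.png
```

```text
23.7167 [ 0.627239   -0.19582313  0.04502871] [ 1.79998848e+02 -1.12985432e-02 -1.79899260e+02] [-0.84446377  0.26577086 -1.63474157] [ 0.48444815  0.28806711 -0.02523354] 0.008880236017001872
```

View pics/v4.png

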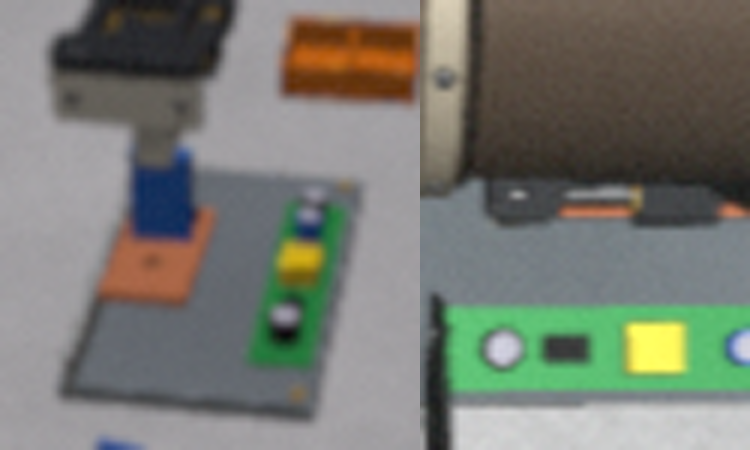

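The edge lies along the flange and the hole shows at side crop (152,262). Working out the hole-to-pin offset from that view.

```bash
python3 - <<'E'
from h import *
s=np.load("s.npy")
g=s.mean(2); d=s[...,2]-s[...,0]
x,y=270,198
print("d");print(d[y-5:y+6,x-6:x+7].round().astype(int))
print("g");print(g[y-5:y+6,x-6:x+7].round().astype(int))
for P in([.6252,-.1668,.020],[.6252,-.1668,.0255],[.6262,-.1678,.0255],[.6252,-.1648,.0255]): print(P,proj("side",P))
w=np.clip(85-d,0,None)
w=np.clip(np.median(d[y-5:y+6,x-5:x+6])-8-d,0,None)[y-4:y+5,x-5:x+6];V,U=np.mgrid[y-4:y+5,x-5:x+6]
uv=((w*U).sum()/w.sum(),(w*V).sum()/w.sum());print(uv,atz("side",uv,.0252))
E
```

```text
d
[[ 13  53  45 -12 -53 -57 -61 -65 -67 -68 -71 -72 -22]
 [ 29  70  64  26   6  -1 -10 -14 -15 -17 -24 -31   1]
 [ 52  89  88  75  68  62  59  55  55  54  46  42  56]
 [ 74 100 103 100  99  98  95  94  95  96  94  93  95]
 [ 89 104 103 104 101  97  94  96 100 104 103 105 105]
 [ 95 103 102 102  95  86  81  87  99 102 103 101 103]
 [100 104 103 102  98  90  88  93  99 104 104 104 101]
 [103 102 103 102 102 102  99 102 104 105 105 104  95]
 [104 102 102 102 103 101 103 105 104 103 103 101  85]
 [102 101 100 103 102 101 103 103 103 105 104  99  73]
 [ 92  94  93  95  96  95  98 100 102 102 103  94  57]]
g
[[125 111  98  82  64  64  63  60  58  57  58  55  72]
 [120 110 107  95  84  82  81  80  81  78  77  76  84]
 [116 116 116 109 107 109 108 105 106 106 109 105 105]
 [115 117 120 119 121 119 119 119 119 119 119 120 120]
 [118 122 121 121 118 111 105 111 119 120 121 120 121]
 [119 120 122 121 113 100  95 104 114 119 121 121 120]
 [119 120 121 121 114 106 105 110 116 120 120 122 118]
 [120 121 120 122 121 117 118 119 121 120 122 120 113]
 [121 120 121 121 122 120 123 120 120 122 122 118 110]
 [118 122 121 120 122 119 119 120 122 122 121 117 107]
 [104 107 110 113 112 115 112 116 116 118 116 114 106]]
[0.6252, -0.1668, 0.02] [270.23652488 199.61723445]
[0.6252, -0.1668, 0.0255] [270.21105675 198.25527088]
[0.6262, -0.1678, 0.0255] [269.97658877 198.07339412]
[0.6252, -0.1648, 0.0255] [270.1023195  198.56777605]
(np.float64(271.19436546911345), np.float64(194.32514861721376)) [ 0.62660076 -0.19261563  0.0252    ]
```

Request:
{"method": "servo_tool", "body": {"targets": [{"dx": 0, "dy": -0.02, "dz": -0.01, "spin": 0, "grip": 0}, {"dx": 0, "dy": -0.04, "dz": -0.02, "spin": 0, "grip": 0}, {"dx": 0, "dy": -0.06, "dz": -0.02, "spin": 0, "grip": 0}, {"dx": 0, "dy": -0.08, "dz": -0.02, "spin": 0, "grip": 0}, {"dx": 0, "dy": -0.08, "dz": -0.02, "spin": 0, "grip": 0}, {"dx": 0, "dy": -0.08, "dz": -0.02, "spin": 0, "grip": 0}, {"dx": 0, "dy": -0.08, "dz": -0.02, "spin": 0, "grip": 0}, {"dx": 0, "dy": -0.08, "dz": -0.02, "spin": 0, "grip": 0}, {"dx": 0, "dy": -0.08, "dz": -0.02, "spin": 0, "grip": 0}, {"dx": 0, "dy": -0.08, "dz": -0.02, "spin": 0, "grip": 0}]}}

```text
time_s: 24.85
tcp_pos: [0.6273, -0.1966, 0.0449]
eef_rot: [-180.0, 0.0, -179.9]
contact_force: [-0.9, 1.3, -1.9]
gripper_width: 0.0089
```

```bash
python3 st.py
```

```text
24.85 [ 0.62734 -0.19663  0.04494] [-0.91  1.3  -1.94] [0.415 0.306 0.039] [-180.     0.  -179.9]
```

Request:
{"method": "servo_tool", "body": {"targets": [{"dx": 0, "dy": 0, "dz": -0.02, "spin": 0, "grip": 0}, {"dx": 0, "dy": 0, "dz": -0.04, "spin": 0, "grip": 0}, {"dx": 0, "dy": 0, "dz": -0.04, "spin": 0, "grip": 0}, {"dx": 0, "dy": 0, "dz": -0.04, "spin": 0, "grip": 0}, {"dx": 0, "dy": 0, "dz": -0.04, "spin": 0, "grip": 0}, {"dx": 0, "dy": 0, "dz": -0.04, "spin": 0, "grip": 0}, {"dx": 0, "dy": 0, "dz": -0.04, "spin": 0, "grip": 0}, {"dx": 0, "dy": 0, "dz": -0.04, "spin": 0, "grip": 0}, {"dx": 0, "dy": 0, "dz": -0.04, "spin": 0, "grip": 0}, {"dx": 0, "dy": 0, "dz": -0.04, "spin": 0, "grip": 0}]}}

```text
time_s: 25.68
tcp_pos: [0.6274, -0.1967, 0.0446]
eef_rot: [-180.0, 0.0, -179.9]
contact_force: [-1.3, -0.3, -0.3]
gripper_width: 0.0091
```

```bash
python3 st.py
```

```text
25.6833 [ 0.62743 -0.19669  0.04463] [-1.3  -0.27 -0.27] [0.085 0.427 0.03 ] [-1.7999e+02  1.0000e-02 -1.7989e+02]
```

Request:
{"method": "servo_tool", "body": {"targets": [{"dx": 0, "dy": -0.02, "dz": 0, "spin": 0, "grip": 0}, {"dx": 0, "dy": -0.04, "dz": 0, "spin": 0, "grip": 0}, {"dx": 0, "dy": -0.06, "dz": 0, "spin": 0, "grip": 0}, {"dx": 0, "dy": -0.08, "dz": 0, "spin": 0, "grip": 0}, {"dx": 0, "dy": -0.1, "dz": 0, "spin": 0, "grip": 0}, {"dx": 0, "dy": -0.1, "dz": 0, "spin": 0, "grip": 0}, {"dx": 0, "dy": -0.1, "dz": 0, "spin": 0, "grip": 0}, {"dx": 0, "dy": -0.1, "dz": 0, "spin": 0, "grip": 0}, {"dx": 0, "dy": -0.1, "dz": 0, "spin": 0, "grip": 0}, {"dx": 0, "dy": -0.1, "dz": 0, "spin": 0, "grip": 0}]}}

```text
time_s: 26.52
tcp_pos: [0.6272, -0.1976, 0.0444]
eef_rot: [180.0, -0.0, -179.9]
contact_force: [-0.0, 1.7, -1.7]
gripper_width: 0.0088
```

```bash
python3 st.py
```

```text
26.5167 [ 0.62724 -0.19757  0.04436] [-0.01  1.73 -1.71] [0.546 0.244 0.013] [ 1.7999e+02 -1.0000e-02 -1.7990e+02]
```

```bash
python3 - <<'E'
from h import *
s=np.mean([r.capture("side").astype(float) for _ in range(10)],0);np.save("s5.npy",s)
c=np.clip(s[175:215,250:292]*1.0,0,255).astype(np.float32)
c=cv2.resize(c,None,fx=14,fy=14,interpolation=cv2.INTER_CUBIC);c=np.clip((c-20)*1.3,0,255).astype(np.uint8)
t=r.get_state()["tcp_pos"];print(t)
z=.020
# predicted bracket wireframe, level
cx,cy=t[0]-.001,t[1]+.014
def q(P): return tuple(int(v) for v in ((proj("side",P)-[250,175]+.5)*14))
for zz,col in((z,(255,255,0)),(z+.006,(0,255,0))):
    C=[(cx+a,cy+b,zz) for a,b in((-.025,-.052),(.025,-.052),(.025,.052),(-.025,.052))]
    for i in range(4): cv2.line(c,q(C[i-1]),q(C[i]),col,1)
for a in np.arange(0,6.28,.1): cv2.circle(c,q((.6252+.0045*np.cos(a),-.1668+.0045*np.sin(a),.020)),0,(0,255,255),1)
for a in np.arange(0,6.28,.1): cv2.circle(c,q((cx+.006*np.cos(a),cy+.014+.006*np.sin(a),.026)),0,(0,255,0),1)
cv2.imwrite("pics/v5.png",c)
E
```

```text
[ 0.62726265 -0.19760824  0.04444494]
```

View pics/v5.png

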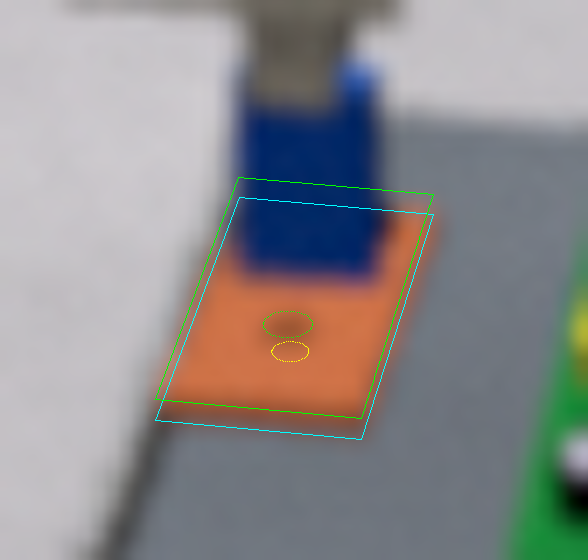

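The hole shows at crop (290,323), at or just past the pin's predicted place. Measuring the plate's tilt and the edge heights against the predictions.

```bash
python3 - <<'E'
from h import *
from scipy.optimize import least_squares
s=np.load("s5.npy"); t=np.array([.62726,-.1976,.0444]); d=s[...,2]-s[...,0]
# bottom boundary of copper by column
B=[]
for u in range(263,275):
    v=np.arange(198,212,.02); f=np.interp(v,np.arange(190,220),d[190:220,u]); top=d[198:202,u].mean(); bg=d[209:212,u].mean()
    B.append((u,v[np.argmax(f<(.5*top+.5*bg))]))
# right boundary by row, and left
Rr=[];L=[]
for v in range(192,203):
    uu=np.arange(262,290,.02)
    f=np.interp(uu,np.arange(250,300),d[v,250:300]); top=np.percentile(d[v,255:290],90)
    k=np.where(f>.5*top)[0]; Rr.append((uu[k[-1]],v))
    uu=np.arange(255,275,.02); f=np.interp(uu,np.arange(250,300),d[v,250:300]); k=np.where(f>.5*top)[0]; L.append((uu[k[0]],v))
print(B);print(Rr);print(L)
hv=[(u,v) for u in range(268,274) for v in range(195,201)]
g=s.mean(2); w=np.clip(np.percentile(g[194:202,265:275],70)-4-g[195:201,267:274],0,None);V,U=np.mgrid[195:201,267:274];h=((w*U).sum()/w.sum(),(w*V).sum()/w.sum());print("hole",h)
for z0 in(.0184,.020):
  print("z",z0,"bottom-front edge world y at column mid:",[atz("side",b,z0)[1].round(4) for b in B[2:10:2]],"expect",t[1]+.066)
  print(" right edge top x:",[atz("side",b,z0+.003)[0].round(4) for b in Rr[::3]],"left x:",[atz("side",b,z0+.006)[0].round(4) for b in L[3::2]])
  print(" hole at",atz("side",h,z0+.006).round(4),"expect y",t[1]+.028)
# pitch: front edge height if y fixed at t+.066
K=[]
for b in B[2:10]:
    o,vv=ray("side",b); k=(t[1]+.066-o[1])/vv[1]; K.append((o+k*vv)[2].round(4))
print("front bottom z if y known:",K)
E
```

```text
[(263, np.float64(204.38000000000326)), (264, np.float64(204.20000000000317)), (265, np.float64(204.22000000000318)), (266, np.float64(204.2600000000032)), (267, np.float64(204.34000000000324)), (268, np.float64(204.4400000000033)), (269, np.float64(204.54000000000335)), (270, np.float64(204.6400000000034)), (271, np.float64(204.74000000000345)), (272, np.float64(204.70000000000343)), (273, np.float64(204.72000000000344)), (274, np.float64(204.78000000000347))]
[(np.float64(280.8199999999829), 192), (np.float64(280.31999999998334), 193), (np.float64(279.619999999984), 194), (np.float64(279.1399999999844), 195), (np.float64(278.5999999999849), 196), (np.float64(278.1599999999853), 197), (np.float64(277.77999999998565), 198), (np.float64(277.5199999999859), 199), (np.float64(277.13999999998623), 200), (np.float64(276.6399999999867), 201), (np.float64(276.3799999999869), 202)]
[(np.float64(264.68000000000495), 192), (np.float64(264.30000000000473), 193), (np.float64(264.0600000000046), 194), (np.float64(263.72000000000446), 195), (np.float64(263.58000000000436), 196), (np.float64(263.30
[... 547 characters left out ...]
at64(0.6515), np.float64(0.6503), np.float64(0.6504), np.float64(0.6509)]
 hole at [ 0.6271 -0.1768  0.0244] expect y -0.1696
z 0.02 bottom-front edge world y at column mid: [np.float64(-0.1359), np.float64(-0.1363), np.float64(-0.1362), np.float64(-0.1361)] expect -0.1316
 right edge top x: [np.float64(0.5969), np.float64(0.5994), np.float64(0.6007), np.float64(0.6013)] left x: [np.float64(0.6509), np.float64(0.6498), np.float64(0.6498), np.float64(0.6504)]
 hole at [ 0.6266 -0.1743  0.026 ] expect y -0.1696
front bottom z if y known: [np.float64(0.0229), np.float64(0.0231), np.float64(0.0231), np.float64(0.0231), np.float64(0.0231), np.float64(0.023), np.float64(0.023), np.float64(0.0235)]
```

Finding: the front (+y) end has risen about 4.5 mm, so the bracket has pitched about 4° in the 20 N grip and can't drop. I'll lift it, set it flat on free bench to re-level, regrip harder, and repeat the fit with lighter contact.

Request:
{"method": "servo_tool", "body": {"targets": [{"dx": -0.05, "dy": 0, "dz": 0.5, "spin": 0, "grip": 0}, {"dx": -0.1, "dy": 0, "dz": 1.5, "spin": 0, "grip": 0}, {"dx": -0.1, "dy": 0, "dz": 3.5, "spin": 0, "grip": 0}, {"dx": -0.1, "dy": 0, "dz": 6, "spin": 0, "grip": 0}, {"dx": -0.1, "dy": 2, "dz": 6, "spin": 0, "grip": 0}, {"dx": -0.1, "dy": 5, "dz": 6, "spin": 0, "grip": 0}, {"dx": -0.1, "dy": 8, "dz": 6, "spin": 0, "grip": 0}, {"dx": -0.1, "dy": 11, "dz": 6, "spin": 0, "grip": 0}, {"dx": -0.1, "dy": 14, "dz": 6, "spin": 0, "grip": 0}, {"dx": -0.1, "dy": 17, "dz": 6, "spin": 0, "grip": 0}]}}

```text
time_s: 27.85
tcp_pos: [0.6264, -0.0265, 0.1057]
eef_rot: [180.0, 0.1, -179.9]
contact_force: [1.7, -0.4, -4.2]
gripper_width: 0.0089
```

Request:
{"method": "servo_tool", "body": {"targets": [{"dx": 0, "dy": 3, "dz": 0, "spin": 0, "grip": 0}, {"dx": 0, "dy": 6, "dz": 0, "spin": 0, "grip": 0}, {"dx": 0, "dy": 9, "dz": 0, "spin": 0, "grip": 0}, {"dx": 0, "dy": 11.5, "dz": -0.5, "spin": 0, "grip": 0}, {"dx": 0, "dy": 12.8, "dz": -2, "spin": 0, "grip": 0}, {"dx": 0, "dy": 12.8, "dz": -4, "spin": 0, "grip": 0}, {"dx": 0, "dy": 12.8, "dz": -5.5, "spin": 0, "grip": 0}, {"dx": 0, "dy": 12.8, "dz": -6.6, "spin": 0, "grip": 0}, {"dx": 0, "dy": 12.8, "dz": -7.0, "spin": 0, "grip": 0}, {"dx": 0, "dy": 12.8, "dz": -7.2, "spin": 0, "grip": 0}]}}

```text
time_s: 28.68
tcp_pos: [0.6263, 0.1, 0.0323]
eef_rot: [-180.0, -0.0, -179.9]
contact_force: [-0.3, 0.7, -2.9]
gripper_width: 0.009
```

```bash
python3 st.py
```

```text
28.6833 [0.62633 0.10002 0.03233] [-0.29  0.69 -2.85] [-0.085 -0.015 -0.014] [-1.7997e+02 -3.0000e-02 -1.7991e+02]
```

Request:
{"method": "servo_tool", "body": {"targets": [{"dx": 0, "dy": 0, "dz": -0.2, "spin": 0, "grip": 0}, {"dx": 0, "dy": 0, "dz": -0.3, "spin": 0, "grip": 0}, {"dx": 0, "dy": 0, "dz": -0.4, "spin": 0, "grip": 0}, {"dx": 0, "dy": 0, "dz": -0.45, "spin": 0, "grip": 0}, {"dx": 0, "dy": 0, "dz": -0.5, "spin": 0, "grip": 0}, {"dx": 0, "dy": 0, "dz": -0.55, "spin": 0, "grip": 0}, {"dx": 0, "dy": 0, "dz": -0.6, "spin": 0, "grip": 0}, {"dx": 0, "dy": 0, "dz": -0.6, "spin": 0, "grip": 0}, {"dx": 0, "dy": 0, "dz": -0.6, "spin": 0, "grip": 35}, {"dx": 0, "dy": 0, "dz": -0.6, "spin": 0, "grip": 35}], "squeeze": 4}}

```text
time_s: 29.52
tcp_pos: [0.6267, 0.1006, 0.0268]
eef_rot: [180.0, 0.0, -179.9]
contact_force: [0.1, 0.8, -0.4]
gripper_width: 0.0181
```

Request:
{"method": "servo_tool", "body": {"targets": [{"dx": -0.1, "dy": 0, "dz": 0, "spin": 0, "grip": 35}, {"dx": -0.1, "dy": 0, "dz": -0.2, "spin": 0, "grip": 35}, {"dx": -0.1, "dy": 0, "dz": -0.4, "spin": 0, "grip": 35}, {"dx": -0.1, "dy": 0, "dz": -0.45, "spin": 0, "grip": 0}, {"dx": -0.1, "dy": 0, "dz": -0.45, "spin": 0, "grip": 0}, {"dx": -0.1, "dy": 0, "dz": -0.45, "spin": 0, "grip": 0}, {"dx": -0.1, "dy": 0, "dz": -0.45, "spin": 0, "grip": 0}, {"dx": -0.1, "dy": 0, "dz": -0.45, "spin": 0, "grip": 0}, {"dx": -0.1, "dy": 0, "dz": -0.45, "spin": 0, "grip": 0}, {"dx": -0.1, "dy": 0, "dz": -0.45, "spin": 0, "grip": 0}], "squeeze": 55}}

```text
time_s: 30.35
tcp_pos: [0.6254, 0.1004, 0.022]
eef_rot: [180.0, 0.0, -179.9]
contact_force: [0.9, 0.2, -1.3]
gripper_width: 0.009
```

```bash
python3 st.py
```

```text
30.35 [0.62536 0.1004  0.022  ] [ 0.95  0.15 -1.26] [-0.006 -0.121 -0.048] [ 180.     0.  -179.9]
```

Request:
{"method": "servo_tool", "body": {"targets": [{"dx": 0, "dy": 0, "dz": 1, "spin": 0, "grip": 0}, {"dx": 0, "dy": 0, "dz": 3, "spin": 0, "grip": 0}, {"dx": 0, "dy": 0, "dz": 6, "spin": 0, "grip": 0}, {"dx": -0.2, "dy": -1, "dz": 7, "spin": 0, "grip": 0}, {"dx": -0.2, "dy": -4, "dz": 7, "spin": 0, "grip": 0}, {"dx": -0.2, "dy": -7, "dz": 7, "spin": 0, "grip": 0}, {"dx": -0.2, "dy": -10, "dz": 7, "spin": 0, "grip": 0}, {"dx": -0.2, "dy": -13, "dz": 7, "spin": 0, "grip": 0}, {"dx": -0.2, "dy": -16, "dz": 7, "spin": 0, "grip": 0}, {"dx": -0.2, "dy": -19, "dz": 7, "spin": 0, "grip": 0}]}}

```text
time_s: 31.18
tcp_pos: [0.6224, -0.0913, 0.0919]
eef_rot: [180.0, -0.0, -179.9]
contact_force: [1.7, -0.4, -4.1]
gripper_width: 0.009
```

Request:
{"method": "servo_tool", "body": {"targets": [{"dx": 0, "dy": -3, "dz": 0, "spin": 0, "grip": 0}, {"dx": 0, "dy": -6, "dz": 0, "spin": 0, "grip": 0}, {"dx": 0, "dy": -8, "dz": 0, "spin": 0, "grip": 0}, {"dx": 0, "dy": -9, "dz": 0, "spin": 0, "grip": 0}, {"dx": 0, "dy": -9, "dz": -1.5, "spin": 0, "grip": 0}, {"dx": 0, "dy": -9, "dz": -3, "spin": 0, "grip": 0}, {"dx": 0, "dy": -9, "dz": -4, "spin": 0, "grip": 0}, {"dx": 0, "dy": -9, "dz": -4.5, "spin": 0, "grip": 0}, {"dx": 0, "dy": -9, "dz": -4.7, "spin": 0, "grip": 0}, {"dx": 0, "dy": -9, "dz": -4.7, "spin": 0, "grip": 0}]}}

```text
time_s: 32.02
tcp_pos: [0.6232, -0.1793, 0.0448]
eef_rot: [-180.0, -0.0, -179.9]
contact_force: [1.4, 0.1, -3.5]
gripper_width: 0.0088
```

```bash
python3 st.py
```

```text
32.0167 [ 0.62321 -0.17933  0.04476] [ 1.4   0.09 -3.51] [-0.059 -0.04   0.038] [-1.7999e+02 -4.0000e-02 -1.7986e+02]
```

Request:
{"method": "servo_tool", "body": {"targets": [{"dx": 0.04, "dy": 0, "dz": 0, "spin": 0, "grip": 0}, {"dx": 0.08, "dy": 0, "dz": 0, "spin": 0, "grip": 0}, {"dx": 0.12, "dy": 0, "dz": 0, "spin": 0, "grip": 0}, {"dx": 0.16, "dy": 0, "dz": -0.05, "spin": 0, "grip": 0}, {"dx": 0.2, "dy": 0, "dz": -0.1, "spin": 0, "grip": 0}, {"dx": 0.22, "dy": 0, "dz": -0.15, "spin": 0, "grip": 0}, {"dx": 0.24, "dy": 0, "dz": -0.2, "spin": 0, "grip": 0}, {"dx": 0.25, "dy": 0, "dz": -0.22, "spin": 0, "grip": 0}, {"dx": 0.25, "dy": 0, "dz": -0.22, "spin": 0, "grip": 0}, {"dx": 0.25, "dy": 0, "dz": -0.22, "spin": 0, "grip": 0}]}}

```text
time_s: 32.85
tcp_pos: [0.6255, -0.1797, 0.0427]
eef_rot: [180.0, -0.0, -179.9]
contact_force: [-1.4, 0.7, -3.2]
gripper_width: 0.0092
```

```bash
python3 st.py
```

```text
32.85 [ 0.62554 -0.17966  0.04266] [-1.36  0.67 -3.19] [-0.074  0.687  0.012] [ 1.800e+02 -3.000e-02 -1.799e+02]
```

Request:
{"method": "servo_tool", "body": {"targets": [{"dx": -0.02, "dy": 0, "dz": 0, "spin": 0, "grip": 0}, {"dx": -0.02, "dy": 0, "dz": -0.01, "spin": 0, "grip": 0}, {"dx": -0.02, "dy": 0, "dz": -0.02, "spin": 0, "grip": 0}, {"dx": -0.02, "dy": 0, "dz": -0.03, "spin": 0, "grip": 0}, {"dx": -0.02, "dy": 0, "dz": -0.04, "spin": 0, "grip": 0}, {"dx": -0.02, "dy": 0, "dz": -0.05, "spin": 0, "grip": 0}, {"dx": -0.02, "dy": 0, "dz": -0.06, "spin": 0, "grip": 0}, {"dx": -0.02, "dy": 0, "dz": -0.06, "spin": 0, "grip": 0}, {"dx": -0.02, "dy": 0, "dz": -0.06, "spin": 0, "grip": 0}, {"dx": -0.02, "dy": 0, "dz": -0.06, "spin": 0, "grip": 0}]}}

```text
time_s: 33.68
tcp_pos: [0.6256, -0.1796, 0.0422]
eef_rot: [-180.0, -0.0, -179.9]
contact_force: [-1.7, 0.5, -2.8]
gripper_width: 0.0088
```

```bash
python3 st.py
```

```text
33.6833 [ 0.6256  -0.17965  0.04219] [-1.7   0.52 -2.8 ] [-0.052  0.93   0.046] [-1.800e+02 -1.000e-02 -1.799e+02]
```

Request:
{"method": "servo_tool", "body": {"targets": [{"dx": -0.03, "dy": 0, "dz": 0, "spin": 0, "grip": 0}, {"dx": -0.03, "dy": 0, "dz": -0.01, "spin": 0, "grip": 0}, {"dx": -0.03, "dy": 0, "dz": -0.02, "spin": 0, "grip": 0}, {"dx": -0.03, "dy": 0, "dz": -0.03, "spin": 0, "grip": 0}, {"dx": -0.03, "dy": 0, "dz": -0.03, "spin": 0, "grip": 0}, {"dx": -0.03, "dy": 0, "dz": -0.03, "spin": 0, "grip": 0}, {"dx": -0.03, "dy": 0, "dz": -0.03, "spin": 0, "grip": 0}, {"dx": -0.03, "dy": 0, "dz": -0.03, "spin": 0, "grip": 0}, {"dx": -0.03, "dy": 0, "dz": -0.03, "spin": 0, "grip": 0}, {"dx": -0.03, "dy": 0, "dz": -0.03, "spin": 0, "grip": 0}]}}

```text
time_s: 34.52
tcp_pos: [0.6254, -0.1796, 0.042]
eef_rot: [-180.0, 0.0, -179.9]
contact_force: [-2.1, -0.8, -1.9]
gripper_width: 0.0089
```

```bash
python3 st.py
```

```text
34.5167 [ 0.62543 -0.17964  0.04203] [-2.15 -0.81 -1.87] [-0.026  0.716  0.063] [-1.8000e+02  1.0000e-02 -1.7989e+02]
```

Request:
{"method": "servo_tool", "body": {"targets": [{"dx": -0.02, "dy": -0.1, "dz": 0, "spin": 0, "grip": 0}, {"dx": -0.02, "dy": -0.2, "dz": 0, "spin": 0, "grip": 0}, {"dx": -0.02, "dy": -0.3, "dz": 0, "spin": 0, "grip": 0}, {"dx": -0.02, "dy": -0.4, "dz": 0, "spin": 0, "grip": 0}, {"dx": -0.02, "dy": -0.5, "dz": 0, "spin": 0, "grip": 0}, {"dx": -0.02, "dy": -0.6, "dz": 0, "spin": 0, "grip": 0}, {"dx": -0.02, "dy": -0.7, "dz": 0, "spin": 0, "grip": 0}, {"dx": -0.02, "dy": -0.8, "dz": 0, "spin": 0, "grip": 0}, {"dx": -0.02, "dy": -0.9, "dz": 0, "spin": 0, "grip": 0}, {"dx": -0.02, "dy": -1.0, "dz": 0, "spin": 0, "grip": 0}]}}

```text
time_s: 35.35
tcp_pos: [0.6252, -0.1898, 0.0419]
eef_rot: [-180.0, 0.0, -179.9]
contact_force: [-0.6, -0.1, -3.0]
gripper_width: 0.0091
```

```bash
python3 st.py
```

```text
35.35 [ 0.62517 -0.18976  0.0419 ] [-0.64 -0.12 -3.03] [0.289 0.26  0.061] [-180.     0.  -179.9]
```

Request:
{"method": "servo_tool", "body": {"targets": [{"dx": 0.01, "dy": -0.03, "dz": -0.01, "spin": 0, "grip": 0}, {"dx": 0.01, "dy": -0.06, "dz": -0.01, "spin": 0, "grip": 0}, {"dx": 0.01, "dy": -0.09, "dz": -0.01, "spin": 0, "grip": 0}, {"dx": 0.01, "dy": -0.12, "dz": -0.01, "spin": 0, "grip": 0}, {"dx": 0.01, "dy": -0.15, "dz": -0.01, "spin": 0, "grip": 0}, {"dx": 0.01, "dy": -0.18, "dz": -0.01, "spin": 0, "grip": 0}, {"dx": 0.01, "dy": -0.21, "dz": -0.01, "spin": 0, "grip": 0}, {"dx": 0.01, "dy": -0.24, "dz": -0.01, "spin": 0, "grip": 0}, {"dx": 0.01, "dy": -0.24, "dz": -0.01, "spin": 0, "grip": 0}, {"dx": 0.01, "dy": -0.24, "dz": -0.01, "spin": 0, "grip": 0}]}}

```text
time_s: 36.18
tcp_pos: [0.6252, -0.1921, 0.0418]
eef_rot: [-180.0, 0.0, -179.9]
contact_force: [-1.1, 1.1, -2.5]
gripper_width: 0.0091
```

```bash
python3 st.py
```

```text
36.1833 [ 0.62523 -0.19208  0.04184] [-1.11  1.11 -2.54] [0.345 0.326 0.025] [-180.     0.  -179.9]
```

Request:
{"method": "servo_tool", "body": {"targets": [{"dx": 0, "dy": -0.03, "dz": 0, "spin": 0, "grip": 0}, {"dx": 0, "dy": -0.06, "dz": 0, "spin": 0, "grip": 0}, {"dx": 0, "dy": -0.09, "dz": 0, "spin": 0, "grip": 0}, {"dx": 0, "dy": -0.12, "dz": 0, "spin": 0, "grip": 0}, {"dx": 0, "dy": -0.12, "dz": -0.01, "spin": 0, "grip": 0}, {"dx": 0, "dy": -0.12, "dz": -0.02, "spin": 0, "grip": 0}, {"dx": 0, "dy": -0.12, "dz": -0.02, "spin": 0, "grip": 0}, {"dx": 0, "dy": -0.12, "dz": -0.02, "spin": 0, "grip": 0}, {"dx": 0, "dy": -0.12, "dz": -0.02, "spin": 0, "grip": 0}, {"dx": 0, "dy": -0.12, "dz": -0.02, "spin": 0, "grip": 0}]}}

```text
time_s: 37.02
tcp_pos: [0.6253, -0.1933, 0.0417]
eef_rot: [-180.0, 0.0, -179.9]
contact_force: [-0.5, 0.1, -2.1]
gripper_width: 0.0089
```

```bash
python3 st.py
```

```text
37.0167 [ 0.62527 -0.19331  0.04172] [-0.52  0.09 -2.14] [-0.002  0.469  0.038] [-1.7999e+02  1.0000e-02 -1.7989e+02]
```

Request:
{"method": "servo_tool", "body": {"targets": [{"dx": 0, "dy": -0.03, "dz": 0, "spin": 0, "grip": 0}, {"dx": 0, "dy": -0.06, "dz": 0, "spin": 0, "grip": 0}, {"dx": 0, "dy": -0.09, "dz": 0, "spin": 0, "grip": 0}, {"dx": 0, "dy": -0.12, "dz": 0, "spin": 0, "grip": 0}, {"dx": 0, "dy": -0.12, "dz": -0.01, "spin": 0, "grip": 0}, {"dx": 0, "dy": -0.12, "dz": -0.02, "spin": 0, "grip": 0}, {"dx": 0, "dy": -0.12, "dz": -0.02, "spin": 0, "grip": 0}, {"dx": 0, "dy": -0.12, "dz": -0.02, "spin": 0, "grip": 0}, {"dx": 0, "dy": -0.12, "dz": -0.02, "spin": 0, "grip": 0}, {"dx": 0, "dy": -0.12, "dz": -0.02, "spin": 0, "grip": 0}]}}

```text
time_s: 37.85
tcp_pos: [0.6252, -0.1944, 0.0414]
eef_rot: [-180.0, 0.0, -179.9]
contact_force: [-1.0, 1.5, -2.5]
gripper_width: 0.0088
```

```bash
python3 st.py
```

```text
37.85 [ 0.62525 -0.19444  0.04143] [-0.98  1.5  -2.5 ] [0.409 0.347 0.045] [-180.     0.  -179.9]
```

Request:
{"method": "servo_tool", "body": {"targets": [{"dx": 0, "dy": 0, "dz": -0.01, "spin": 0, "grip": 0}, {"dx": 0, "dy": 0, "dz": -0.02, "spin": 0, "grip": 0}, {"dx": 0, "dy": 0, "dz": -0.03, "spin": 0, "grip": 0}, {"dx": 0, "dy": 0, "dz": -0.03, "spin": 0, "grip": 0}, {"dx": 0, "dy": 0, "dz": -0.03, "spin": 0, "grip": 0}, {"dx": 0, "dy": 0, "dz": -0.03, "spin": 0, "grip": 0}, {"dx": 0, "dy": 0, "dz": -0.03, "spin": 0, "grip": 0}, {"dx": 0, "dy": 0, "dz": -0.03, "spin": 0, "grip": 0}, {"dx": 0, "dy": 0, "dz": -0.03, "spin": 0, "grip": 0}, {"dx": 0, "dy": 0, "dz": -0.03, "spin": 0, "grip": 0}]}}

```text
time_s: 38.68
tcp_pos: [0.6253, -0.1945, 0.0412]
eef_rot: [-180.0, 0.0, -179.9]
contact_force: [-0.6, 0.3, -0.1]
gripper_width: 0.0088
```

```bash
python3 st.py
```

```text
38.6833 [ 0.62532 -0.19448  0.04121] [-0.62  0.25 -0.13] [0.153 0.438 0.026] [-1.7999e+02  1.0000e-02 -1.7990e+02]
```

Request:
{"method": "servo_tool", "body": {"targets": [{"dx": 0, "dy": -0.03, "dz": 0, "spin": 0, "grip": 0}, {"dx": 0, "dy": -0.06, "dz": 0, "spin": 0, "grip": 0}, {"dx": 0, "dy": -0.09, "dz": 0, "spin": 0, "grip": 0}, {"dx": 0, "dy": -0.12, "dz": 0, "spin": 0, "grip": 0}, {"dx": 0, "dy": -0.12, "dz": 0, "spin": 0, "grip": 0}, {"dx": 0, "dy": -0.12, "dz": 0, "spin": 0, "grip": 0}, {"dx": 0, "dy": -0.12, "dz": 0, "spin": 0, "grip": 0}, {"dx": 0, "dy": -0.12, "dz": 0, "spin": 0, "grip": 0}, {"dx": 0, "dy": -0.12, "dz": 0, "spin": 0, "grip": 0}, {"dx": 0, "dy": -0.12, "dz": 0, "spin": 0, "grip": 0}]}}

```text
time_s: 39.52
tcp_pos: [0.625, -0.1957, 0.0409]
eef_rot: [-180.0, -0.0, -179.9]
contact_force: [-0.7, -0.4, -3.1]
gripper_width: 0.009
```

```bash
python3 st.py
```

```text
39.5167 [ 0.62501 -0.19572  0.04085] [-0.69 -0.44 -3.07] [-0.086  0.064  0.01 ] [-1.800e+02 -3.000e-02 -1.799e+02]
```

The forces fell to free-hanging values at y = -0.1957, so the hole is probably over the pin. Lowering carefully.

Request:
{"method": "servo_tool", "body": {"targets": [{"dx": 0, "dy": 0, "dz": -0.01, "spin": 0, "grip": 0}, {"dx": 0, "dy": 0, "dz": -0.02, "spin": 0, "grip": 0}, {"dx": 0, "dy": 0, "dz": -0.03, "spin": 0, "grip": 0}, {"dx": 0, "dy": 0, "dz": -0.04, "spin": 0, "grip": 0}, {"dx": 0, "dy": 0, "dz": -0.05, "spin": 0, "grip": 0}, {"dx": 0, "dy": 0, "dz": -0.06, "spin": 0, "grip": 0}, {"dx": 0, "dy": 0, "dz": -0.06, "spin": 0, "grip": 0}, {"dx": 0, "dy": 0, "dz": -0.06, "spin": 0, "grip": 0}, {"dx": 0, "dy": 0, "dz": -0.06, "spin": 0, "grip": 0}, {"dx": 0, "dy": 0, "dz": -0.06, "spin": 0, "grip": 0}]}}

```text
time_s: 40.35
tcp_pos: [0.6252, -0.1956, 0.0405]
eef_rot: [180.0, -0.0, -179.9]
contact_force: [-0.3, -0.6, -3.4]
gripper_width: 0.009
```

```bash
python3 st.py
```

```text
40.35 [ 0.62521 -0.19563  0.04053] [-0.25 -0.61 -3.43] [-0.124  0.313  0.028] [ 180.    -0.  -179.9]
```

Request:
{"method": "servo_tool", "body": {"targets": [{"dx": 0, "dy": 0, "dz": -0.03, "spin": 0, "grip": 0}, {"dx": 0, "dy": 0, "dz": -0.06, "spin": 0, "grip": 0}, {"dx": 0, "dy": 0, "dz": -0.09, "spin": 0, "grip": 0}, {"dx": 0, "dy": 0, "dz": -0.12, "spin": 0, "grip": 0}, {"dx": 0, "dy": 0, "dz": -0.15, "spin": 0, "grip": 0}, {"dx": 0, "dy": 0, "dz": -0.18, "spin": 0, "grip": 0}, {"dx": 0, "dy": 0, "dz": -0.2, "spin": 0, "grip": 0}, {"dx": 0, "dy": 0, "dz": -0.2, "spin": 0, "grip": 0}, {"dx": 0, "dy": 0, "dz": -0.2, "spin": 0, "grip": 0}, {"dx": 0, "dy": 0, "dz": -0.2, "spin": 0, "grip": 0}]}}

```text
time_s: 41.18
tcp_pos: [0.6252, -0.1956, 0.0384]
eef_rot: [180.0, -0.0, -179.9]
contact_force: [-0.5, 0.3, -4.2]
gripper_width: 0.0089
```

```bash
python3 st.py
```

```text
41.1833 [ 0.62525 -0.19557  0.03844] [-0.52  0.33 -4.18] [ 0.039  0.248 -0.024] [ 180.     -0.   -179.89]
```

Request:
{"method": "servo_tool", "body": {"targets": [{"dx": 0, "dy": 0, "dz": -0.06, "spin": 0, "grip": 0}, {"dx": 0, "dy": 0, "dz": -0.12, "spin": 0, "grip": 0}, {"dx": 0, "dy": 0, "dz": -0.18, "spin": 0, "grip": 0}, {"dx": 0, "dy": 0, "dz": -0.24, "spin": 0, "grip": 0}, {"dx": 0, "dy": 0, "dz": -0.3, "spin": 0, "grip": 0}, {"dx": 0, "dy": 0, "dz": -0.36, "spin": 0, "grip": 0}, {"dx": 0, "dy": 0, "dz": -0.42, "spin": 0, "grip": 0}, {"dx": 0, "dy": 0, "dz": -0.46, "spin": 0, "grip": 0}, {"dx": 0, "dy": 0, "dz": -0.46, "spin": 0, "grip": 0}, {"dx": 0, "dy": 0, "dz": -0.46, "spin": 0, "grip": 0}]}}

```text
time_s: 42.02
tcp_pos: [0.6252, -0.1956, 0.0338]
eef_rot: [180.0, -0.0, -179.9]
contact_force: [-0.1, -1.0, -3.9]
gripper_width: 0.0087
```

```bash
python3 st.py
```

```text
42.0167 [ 0.62522 -0.1956   0.0338 ] [-0.12 -0.97 -3.95] [0.034 0.227 0.026] [ 180.    -0.  -179.9]
```

Request:
{"method": "servo_tool", "body": {"targets": [{"dx": 0, "dy": 0, "dz": -0.03, "spin": 0, "grip": 0}, {"dx": 0, "dy": 0, "dz": -0.06, "spin": 0, "grip": 0}, {"dx": 0, "dy": 0, "dz": -0.09, "spin": 0, "grip": 0}, {"dx": 0, "dy": 0, "dz": -0.12, "spin": 0, "grip": 0}, {"dx": 0, "dy": 0, "dz": -0.14, "spin": 0, "grip": 0}, {"dx": 0, "dy": 0, "dz": -0.16, "spin": 0, "grip": 0}, {"dx": 0, "dy": 0, "dz": -0.16, "spin": 0, "grip": 0}, {"dx": 0, "dy": 0, "dz": -0.16, "spin": 0, "grip": 0}, {"dx": 0, "dy": 0, "dz": -0.16, "spin": 0, "grip": 0}, {"dx": 0, "dy": 0, "dz": -0.16, "spin": 0, "grip": 0}], "squeeze": 8}}

```text
time_s: 42.85
tcp_pos: [0.6253, -0.1957, 0.0324]
eef_rot: [-180.0, 0.0, -179.9]
contact_force: [-0.1, -1.3, -1.4]
gripper_width: 0.0096
```

```bash
python3 st.py
```

```text
42.85 [ 0.62529 -0.19574  0.03244] [-0.07 -1.33 -1.36] [-0.504  0.256  0.008] [-1.7999e+02  1.0000e-02 -1.7990e+02]
```

Deck contact felt. Releasing and retreating.

Request:
{"method": "servo_tool", "body": {"targets": [{"dx": 0, "dy": 0, "dz": -0.02, "spin": 0, "grip": 0}, {"dx": 0, "dy": 0, "dz": -0.02, "spin": 0, "grip": 0}, {"dx": 0, "dy": 0, "dz": -0.02, "spin": 0, "grip": 20}, {"dx": 0, "dy": 0, "dz": -0.02, "spin": 0, "grip": 40}, {"dx": 0, "dy": 0, "dz": -0.02, "spin": 0, "grip": 40}, {"dx": 0, "dy": 0, "dz": -0.02, "spin": 0, "grip": 40}, {"dx": 0, "dy": 0, "dz": 1, "spin": 0, "grip": 40}, {"dx": 0, "dy": 0, "dz": 3, "spin": 0, "grip": 40}, {"dx": 0, "dy": 0, "dz": 6, "spin": 0, "grip": 40}, {"dx": 0, "dy": 0, "dz": 10, "spin": 0, "grip": 40}], "squeeze": 4}}

```text
time_s: 43.68
tcp_pos: [0.6235, -0.1953, 0.1315]
eef_rot: [180.0, -0.3, -179.9]
contact_force: [0.7, 0.5, 0.3]
gripper_width: 0.0349
```

Request:
{"method": "servo_tool", "body": {"targets": [{"dx": 0, "dy": 0, "dz": 3, "spin": 0, "grip": 40}, {"dx": 0, "dy": -3, "dz": 5, "spin": 0, "grip": 40}, {"dx": 0, "dy": -6, "dz": 5, "spin": 0, "grip": 40}, {"dx": 0, "dy": -9, "dz": 5, "spin": 0, "grip": 40}, {"dx": 0, "dy": -12, "dz": 5, "spin": 0, "grip": 40}, {"dx": -1, "dy": -15, "dz": 5, "spin": 0, "grip": 40}, {"dx": -2, "dy": -18, "dz": 5, "spin": 0, "grip": 40}, {"dx": -3, "dy": -21, "dz": 5, "spin": 0, "grip": 40}, {"dx": -4, "dy": -24, "dz": 5, "spin": 0, "grip": 40}, {"dx": -4, "dy": -24, "dz": 5, "spin": 0, "grip": 40}]}}

```text
time_s: 44.52
tcp_pos: [0.5828, -0.4405, 0.1828]
eef_rot: [-179.9, -0.0, 179.9]
contact_force: [-0.4, -0.2, 0.2]
gripper_width: 0.0351
```

```bash
python3 v.py pics/v6.png; python3 - <<'E'
from h import *
from fit import bracket
im=np.load("t.npy"); P=bracket(im,(325,170,385,208),.016)
print("corners",P.round(4).tolist(),"sides",[np.linalg.norm(P[i]-P[i-1]).round(4) for i in range(4)],"ctr",P.mean(0))
E
```

```text
44.5167 [ 0.58280719 -0.44045529  0.18284458] [-1.79943019e+02 -3.07348442e-02  1.79883318e+02] [-0.37769756 -0.23439947  0.20026444] [ 0.09747489 -0.03476097  0.03954841] 0.03506566418247907
corners [[0.6505, -0.1279], [0.6506, -0.2323], [0.6005, -0.2322], [0.6001, -0.128]] sides [np.float64(0.0504), np.float64(0.1044), np.float64(0.0502), np.float64(0.1043)] ctr [ 0.62541095 -0.18008411]
```

View pics/v6.png

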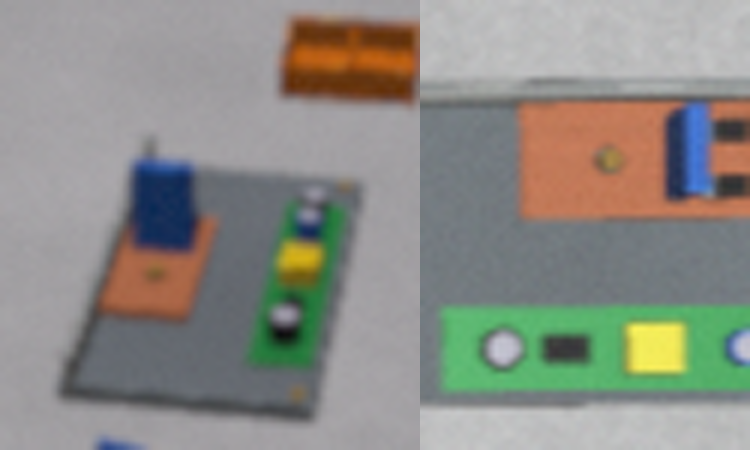

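The top view shows the pin inside the hole at crop (608,158), the long edge on the flange and the plate flat. Handing in.

```bash
python3 -c "
from plant import r
print(r.close_job())"
```

```text
the job is handed in; nothing more can be done
None
```

The middle-sized bracket is fitted in the chassis: its hole is over the brass pin, it lies flat on the deck with its long edge along the flange, and I let go of it. I handed the job in at about 45 s.

**First try failed:** with the 20 N grip, contact on the pin tilted the bracket about 4° in the fingers, so the hole would not drop. I lifted it off, set it flat on free bench at about (0.63, 0.11) m, and regripped it at 55 N.

**Second try worked:** I touched it to the flange, rested it on the pin with the hole about 15 mm to the +y side, and slid it along the flange toward -y. The force on the pin was 1–4 N and the force on the flange a few N. When the forces fell to free-hanging values, I lowered it to the deck and released it.

**Last checks:**
- **Pin:** it shows inside the hole in the last pictures.
- **Flat on the deck:** measured at deck height, the plate comes out 104.4 × 50.3 mm against the true 104 × 50 mm.
- **Flange edge:** it lies at x = 0.6505–0.6506 m, on the flange face and parallel to it within about 0.1°.
- **Robot:** it is well clear, and the wrist reads no contact.
- **Force:** the highest contact I read was about 8 N, on the pin in the first try. I only read forces at the end of each move.
- **Other things:** I did not re-measure the multimeter, screwdriver, screw jar and parts tray, but the arm's path stayed clear of them and no reading showed unexpected contact.

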